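# Clear the luthier's bench: hardware to its drawers, corner guards nested on their stands

## Robot

A 6-joint arm with a two-finger parallel gripper is mounted at the origin on the work surface. World frame = base frame: x ahead of the robot, y to its left, z up, the work surface at z = 0. Lengths are in m, angles in rad, forces in N, time in s.
With the tool pointing down it reaches from about 0.25 to 0.775 m from the base axis. Payload 4 kg.
Tool frame: the origin (TCP) lies on the centre line of the jaws, within the pads' length; the fingertips stand 25 mm ahead of it and the grasp point (between the pads) lies 6 mm ahead of it; z points along the fingers, y is the line along which they close (so a half turn about z gives the same grasp; the last joint's range is limited). The gripper opens to 94 mm and grips with 3 to 60 N. Pads are 16 mm wide; open, the fingers measure 119 mm over their backs; the gripper's body (75 mm by 177 mm) begins 78 mm behind the grasp point.
Start: joints at [-1.325, 0.087, 1.371, -0, 1.684, -0.103], TCP at [0.188, -0.517, 0.231] pointing down, gripper open.
Joint ranges: [-3.1, 3.1], [-0.76, 2.03], [0.27, 2.55], [-1.08, 4.22], [0.17, 2.65], [-2.57, 2.57]. Speed limits (rad/s): [2.79, 2.79, 3.14, 3.14, 3.14, 3.14].

## Interface

Orientations are given as [roll, pitch, yaw] about the fixed x, y, z axes, in that order (R = Rz(yaw) Ry(pitch) Rx(roll)).
In Python, from bench import robot, imaging gives the robot as it stands. The module is installed in compiled form; this text tells all that it offers.
- The arm moves only by the tool drive_tool, never from a script. Its argument "series" is a list of rows, each a list of 3 entries, a list of its own where there are three numbers: the finger opening in m, from 0 to 0.094, then the shift along the tool's x, y, z in m, then the turn, a rotation vector about the tool's x, y, z in rad. A call has 1 to 5 rows; each row is the pose to reach, as a shift and turn from the pose commanded when the call began, along the tool's axes at that moment; what a row does not reach only later rows make up. A row lasts 1/8 s, in which the tool goes at most 62.5 mm and 10.7 degrees, less where a joint would pass 70% of its speed; a pose out of reach is approached as far as the arm can. A call with a gripper value outside its range is refused whole. The fingers move at their own pace and stop on an object; the grip force is fixed at half the most. Time passes only in rows, so rows that repeat a pose let the fingers close. It gives the time, the measured TCP pose, the force, the opening and the grip force at its end, in the units of the state.
- robot.get_obs(): the state, without advancing time (a new reading comes with each control period).
- imaging.snapshot(name): name is "scene" or "top" or "wrist"; returns the picture (420x560x3 uint8, red, green, blue); there is no depth.
- imaging.get_calibration(name): a dict with "intrinsics" (3x3 intrinsics, pixels), "k1" (the pictures are not rectified: a ray, as slopes to the right and down, at radius r is drawn at 1 + k1 r^2 times it, then the intrinsics apply), "position" and "rotation" of the camera in the world. Camera axes: x right, y up, looking along -z (the intrinsics and any distortion apply to the point x, -y, -z); pixel columns grow to the right and rows downward; lengths in m; the calibration is good to about 2 mm. A picture is of the moment at which its call begins: read the wrist's pose just before it. get_calibration takes no time and is no camera call; for the wrist camera it gives the pose at the moment of the call.
- robot.close_job(): hands the job in; it is judged then, once.
The state is a dict: "time": time; "joint_positions": joint angles; "qvel": joint speeds; "joint_torque": joint torques, N m; "tool_pos": TCP position; "ee_rot": TCP orientation; "wrist_force": force on the tool from outside, world axes, zero at the start; "wrist_torque": the same for the moment, N m; "width": finger opening in m; "finger_force": force on a finger pad.
Only numpy, scipy, OpenCV 4.12 (cv2) and the standard library are available. Lean on these libraries where they do the work, as an engineer would, in place of code of your own. Each camera call takes 0.05 s, during which the arm holds its last target. There are 200 camera calls.

## Task

Clear up the loose parts on the guitar maker's bench: lay both tuning machines in the open drawer that holds the tuning machines and the bridge in the drawer that holds the bridges, flat on the drawer floor and back down as the others lie, not on top of one another. Nest each aluminium corner guard ridge up over the angle of its own width on its stand, the wide one on the wide stand and the narrow one on the narrow stand, legs flush and the ends centred. Leave everything let go and at rest.

Things in the scene. Friction and masses are not known exactly. Their poses are not given: they have to be found in the camera images.
- guard_wide: Loose corner guard: bare aluminium angle, 60 mm long, two 45 mm legs 4 mm thick at a right angle, lying ridge up like a roof, 64 mm wide over its feet, 35 mm high, 56 g. The larger of the two guards. Origin under its middle at foot level; x along the ridge (ends alike), z up. Take it low by its flat chevron-shaped ends, 60 mm apart.
- guard_narrow: Loose corner guard: bare aluminium angle, 60 mm long, two 30 mm legs 4 mm thick at a right angle, lying ridge up like a roof, 42 mm wide over its feet, 24 mm high, 36 g. The smaller of the two guards. Origin under its middle at foot level; x along the ridge (ends alike), z up. Take it low by its flat chevron-shaped ends, 60 mm apart.
- tuner_1: Loose guitar tuning machine on its flat back: steel housing 20 (x) x 16 (y) x 14 mm high, upright 6 mm post to 36 mm above its back, black oval button 22 mm across towards +x, from x = 22 to 34 mm, on a thin shaft. 45 g. Origin under the housing's middle, z up along the post. Grip the housing across its 16 mm (y). Same as tuner_2.
- tuner_2: Loose guitar tuning machine on its flat back: steel housing 20 (x) x 16 (y) x 14 mm high, upright 6 mm post to 36 mm above its back, black oval button 22 mm across towards +x, from x = 22 to 34 mm, on a thin shaft. 45 g. Origin under the housing's middle, z up along the post. Grip the housing across its 16 mm (y). Same as tuner_1.
- bridge: Loose metal guitar bridge: a steel bar 88 mm long (y), 14 mm wide (x) and 8 mm high, six small brass saddles on top up to 11.5 mm high. About 75 g. Origin under its middle, z up (saddles up). Grip it across its 14 mm width at the middle.
- drawer_tuners: Open plywood drawer, fixed on the bench, in which two tuning machines already lie. Outside 140 (x) x 128 (y) x 34 mm high, walls and floor 4 mm, dark front with brass pull on -x. Origin on the bench under its middle, z up. The two in it are fixed, between x = +36 mm and the +x wall. The rest of the floor is free. The drawers differ only in what lies in them.
- drawer_bridges: Open plywood drawer, fixed on the bench, in which two bridges already lie. Outside 140 (x) x 128 (y) x 34 mm high, walls and floor 4 mm, dark front with brass pull on -x. Origin on the bench under its middle, z up. The two in it are fixed, lying along y, between x = +19 mm and the +x wall. The rest of the floor is free. The drawers differ only in what lies in them.
- keeper_wide: Fixed stand for the wide guard: plywood base 100 x 84 x 10 mm, a block, and on it 40 mm of the same 45 mm angle, ridge up, feet 24 mm and ridge 59 mm above the bench. Origin on the bench under its middle, x along the ridge, z up. A wide guard nested over it has its feet 29.7 mm above the bench and overhangs 10 mm at each end, so the fingers pass outside. The larger angle of the two.
- keeper_narrow: Fixed stand for the narrow guard: plywood base 100 x 84 x 10 mm, a block, and on it 40 mm of the same 30 mm angle, ridge up, feet 24 mm and ridge 48 mm above the bench. Origin on the bench under its middle, x along the ridge, z up. A narrow guard nested over it has its feet 29.7 mm above the bench and overhangs 10 mm at each end, so the fingers pass outside. The smaller angle of the two.
Mind the look-alikes: they are no part of the job. What is shaped like the guard_wide but pink or turquoise is not meant.

How it is judged:
At the end, for the whole second after the job is handed in: Tuners and bridge in their own drawers: underside within 4 mm of the floor, right way up, flat within 0.25 rad. Guards nested on their own stands: 12 mm along, 5 mm across, 3 mm in height, 0.12 rad in yaw and tilt. All at rest (0.02 m/s, 0.2 rad/s) (x of guard_wide in the frame of keeper_wide between -0.012 and 0.012 m and y of guard_wide in the frame of keeper_wide between -0.005 and 0.005 m and z of guard_wide in the frame of keeper_wide between 0.0267 and 0.0327 m and angle between the x axis of guard_wide and the x axis of keeper_wide, either way round below 0.12 rad and angle between each of guard_wide, guard_narrow's own z axis and vertical below 0.12 rad and linear speed of each of guard_wide, guard_narrow, tuner_1, tuner_2, bridge below 0.02 m/s and angular speed of each of guard_wide, guard_narrow, tuner_1, tuner_2, bridge below 0.2 rad/s and x of guard_narrow in the frame of keeper_narrow between -0.012 and 0.012 m and y of guard_narrow in the frame of keeper_narrow between -0.005 and 0.005 m and z of guard_narrow in the frame of keeper_narrow between 0.0267 and 0.0327 m and angle between the x axis of guard_narrow and the x axis of keeper_narrow, either way round below 0.12 rad and x of tuner_1 in the frame of drawer_tuners between -0.066 and 0.066 m and y of tuner_1 in the frame of drawer_tuners between -0.06 and 0.06 m and z of tuner_1 in the frame of drawer_tuners between 0 and 0.008 m and angle between each of tuner_1, tuner_2, bridge's own z axis and vertical below 0.25 rad and x of tuner_2 in the frame of drawer_tuners between -0.066 and 0.066 m and y of tuner_2 in the frame of drawer_tuners between -0.06 and 0.06 m and z of tuner_2 in the frame of drawer_tuners between 0 and 0.008 m and x of bridge in the frame of drawer_bridges between -0.066 and 0.066 m and y of bridge in the frame of drawer_bridges between -0.06 and 0.06 m and z of bridge in the frame of drawer_bridges between 0 and 0.008 m); the robot touches nothing.
It also fails if it takes over 120 s, if anything falls off the work surface, if the arm or the gripper's body presses on something with over 40 N, if the wrist force passes 120 N, or if a joint passes its speed limit or range.

## Working session

There is one attempt and no reset: what is moved stays moved. The work goes in short steps, Python scripts to look and compute and a tool call to move; the robot and the scene stay as the last step left them, time stands still between calls to the robot, and variables do not carry over. Pictures are saved under pics/ and viewed, at most 14 in all, crops included, and the job is handed in when it is done.

Besides the shell and the picture viewer there is one more tool, called as name([rows], argument=value, ...), one row to a line, values as JSON. drive_tool: Moves the arm, as the interface text tells. Its arguments: {"type":"object","properties":{"series":{"type":"array"}},"required":["series"]}

```bash
mkdir -p pics; ls; cat > h.py <<'E'
import numpy as np, cv2
from bench import robot, imaging
def snap(n,f=None):
    im=np.ascontiguousarray(imaging.snapshot(n)); 
    if f: cv2.imwrite('pics/'+f,im[:,:,::-1])
    return im
def ray(c,uv):
    K=np.array(c["intrinsics"]); k=c["k1"]
    d=np.array([(uv[0]-K[0,2])/K[0,0],(uv[1]-K[1,2])/K[1,1]]); s=d.copy()
    for _ in range(30): s=d/(1+k*(s@s))
    R=np.array(c["rotation"]); return np.array(c["position"]),R@np.array([s[0],-s[1],-1])
def onz(c,uv,z):
    p,d=ray(c,uv); return p+d*(z-p[2])/d[2]
def proj(c,P):
    K=np.array(c["intrinsics"]); R=np.array(c["rotation"]); q=R.T@(np.array(P)-c["position"])
    s=np.array([q[0],-q[1]])/-q[2]; s=s*(1+c["k1"]*(s@s)); return [K[0,0]*s[0]+K[0,2],K[1,1]*s[1]+K[1,2]]
E
python3 - <<'E'
from h import *
for n in ("top","scene","wrist"):
    c=imaging.get_calibration(n); print(n,c); snap(n,n+'0.png')
print(robot.get_obs())
E
```

```text
pics
top {'intrinsics': array([[521.72127853,   0.        , 281.1030552 ],
       [  0.        , 521.72127853, 210.31832225],
       [  0.        ,   0.        ,   1.        ]]), 'k1': -0.040295260370849656, 'position': array([ 0.31563917, -0.02117214,  1.11454521]), 'rotation': array([ 0.10728291,  0.01352914, -1.56694497])}
scene {'intrinsics': array([[437.49783373,   0.        , 279.94261743],
       [  0.        , 437.49783373, 206.89910027],
       [  0.        ,   0.        ,   1.        ]]), 'k1': -0.12445702848398894, 'position': array([ 1.17140642, -0.01601211,  0.79029734]), 'rotation': array([0.79387043, 0.02022109, 1.55767347])}
wrist {'intrinsics': array([[315.06071362,   0.        , 280.42749742],
       [  0.        , 315.06071362, 205.53781772],
       [  0.        ,   0.        ,   1.        ]]), 'k1': -0.06753766625175053, 'position': array([ 0.26392761, -0.48755023,  0.38403664]), 'rotation': array([-0.28440528,  0.00259352, -1.22227285])}
{'time': 0.15, 'joint_positions': array([-1.32510380e+00,  8.77999331e-02,  1.37182746e+00,  2.12962616e-06,
        1.68364988e+00, -1.03114908e-01]), 'qvel': array([ 0.00063208, -0.00120445, -0.00447878,  0.00021734,  0.00085482,
       -0.00082169]), 'joint_torque': array([ 1.35755639e-03, -3.40643585e+01, -3.02791715e+01,  7.17800902e-02,
        3.05184082e-02, -1.13280917e-04]), 'tool_pos': array([ 0.18787602, -0.51652437,  0.22960541]), 'ee_rot': array([-3.13991720e+00, -1.75506932e-04,  3.48807525e-01]), 'wrist_force': array([-0.09420437, -0.70477691,  0.0558951 ]), 'wrist_torque': array([ 0.04645979, -0.01898278, -0.0056496 ]), 'finger_force': 0.0, 'width': 0.09377220495722223}
```

```bash
cat >> h.py <<'E'
from scipy.spatial.transform import Rotation as Ro
_g=imaging.get_calibration
def cal(n):
    c=dict(_g(n)); c["rotation"]=Ro.from_euler('xyz',c["rotation"]).as_matrix(); return c
E
python3 -c "
import cv2
for n in ('top','scene'):
    im=cv2.imread('pics/%s0.png'%n); cv2.imwrite('pics/%s0b.png'%n,cv2.resize(im,(800,600),interpolation=cv2.INTER_CUBIC))"
```

```text
(no output)
```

View pics/top0b.png

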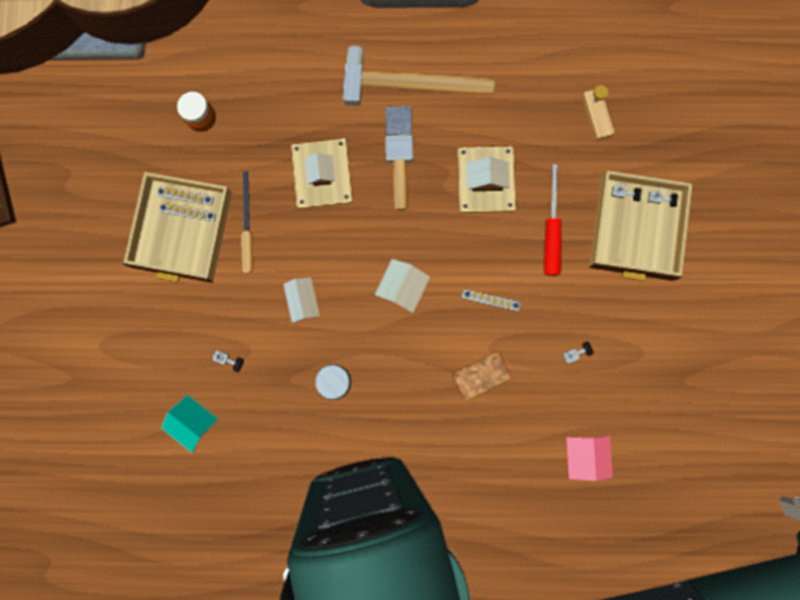

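View pics/scene0b.png

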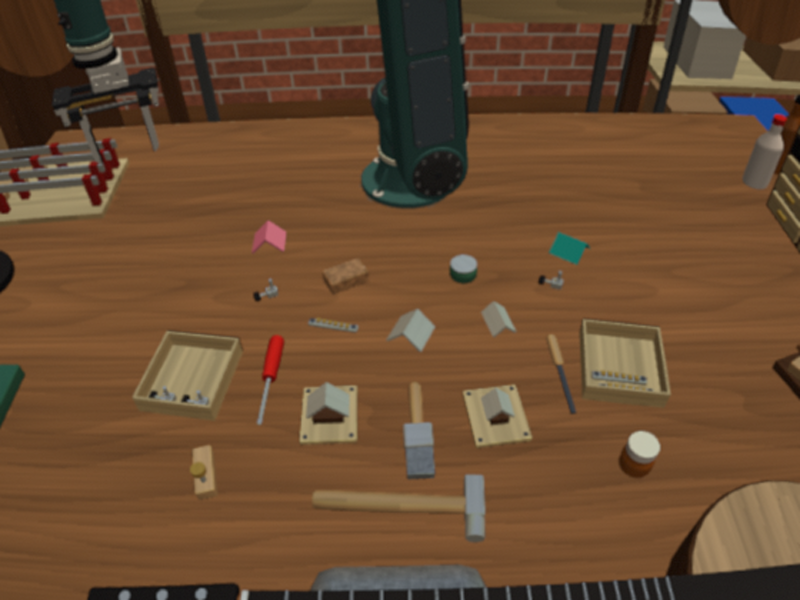

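```bash
python3 - <<'E'
from h import *
im=cv2.imread('pics/top0.png'); hsv=cv2.cvtColor(im,cv2.COLOR_BGR2HSV); c=cal('top')
# self check scene vs top on stand
m=((hsv[...,1]<70)&(hsv[...,2]>90)).astype('uint8')
w=((hsv[...,2]>175)&(hsv[...,1]<130)).astype('uint8')
for nm,mm in (('alu',m),('pale',w)):
    cs,_=cv2.findContours(mm,cv2.RETR_EXTERNAL,cv2.CHAIN_APPROX_NONE)
    for k in cs:
        a=cv2.contourArea(k)
        if a<25: continue
        r=cv2.minAreaRect(k); b=cv2.boxPoints(r)
        print(nm,int(a),np.round(r[0],1),np.round(onz(c,r[0],0)[:2],3),'box',[tuple(np.round(onz(c,q,0)[:2],3).tolist()) for q in b])
im=im[90:345,60:520]; cv2.imwrite('pics/c1.png',cv2.resize(im[:120,80:380],(800,320),interpolation=cv2.INTER_CUBIC))
cv2.imwrite('pics/c2.png',cv2.resize(im[85:175,70:330],(800,277),interpolation=cv2.INTER_CUBIC))
E
```

```text
alu 115 [552.5 355.5] [ 0.13  -0.577] box [(0.146, -0.564), (0.146, -0.592), (0.115, -0.59), (0.115, -0.563)]
alu 433 [232.5 267. ] [0.314 0.097] box [(0.339, 0.122), (0.34, 0.073), (0.289, 0.073), (0.289, 0.122)]
alu 76 [156.5 250.9] [0.347 0.261] box [(0.346, 0.28), (0.361, 0.275), (0.349, 0.242), (0.334, 0.248)]
alu 78 [402.  247.5] [ 0.357 -0.264] box [(0.357, -0.245), (0.372, -0.275), (0.356, -0.282), (0.341, -0.252)]
alu 152 [343.3 209.6] [ 0.437 -0.139] box [(0.44, -0.094), (0.454, -0.098), (0.435, -0.184), (0.421, -0.181)]
alu 509 [210.1 209. ] [0.438 0.147] box [(0.465, 0.176), (0.474, 0.134), (0.412, 0.119), (0.402, 0.161)]
alu 770 [281.6 198.5] [ 0.461 -0.007] box [(0.445, 0.035), (0.503, 0.009), (0.477, -0.048), (0.419, -0.022)]
alu 162 [130.6 148.1] [0.572 0.325] box [(0.572, 0.37), (0.588, 0.368), (0.572, 0.28), (0.556, 0.283)]
alu 86 [461.5 137. ] [ 0.598 -0.399] box [(0.606, -0.383), (0.607, -0.416), (0.589, -0.415), (0.589, -0.382)]
alu 160 [128.7 136.7] [0.598 0.33 ] box [(0.597, 0.375), (0.613, 0.373), (0.598, 0.285), (0.582, 0.288)]
alu 86 [435.5 133.5] [ 0.605 -0
[... 1940 characters left out ...]
(0.691, 0.018), (0.691, -0.018), (0.579, -0.018), (0.579, 0.017)]
pale 294 [133.5  73.5] [0.742 0.325] box [(0.765, 0.348), (0.764, 0.305), (0.72, 0.303), (0.72, 0.346)]
pale 295 [418.8  78.4] [ 0.73  -0.309] box [(0.762, -0.286), (0.771, -0.311), (0.698, -0.333), (0.689, -0.307)]
pale 430 [299.   56.2] [ 0.781 -0.044] box [(0.78, 0.059), (0.797, 0.058), (0.782, -0.147), (0.765, -0.146)]
pale 284 [246.  51.] [0.793 0.074] box [(0.836, 0.086), (0.836, 0.063), (0.751, 0.062), (0.751, 0.085)]
pale 250 [72.5  3.5] [0.911 0.474] box [(0.92, 0.541), (0.918, 0.408), (0.901, 0.407), (0.903, 0.54)]
pale 497 [17.5 12. ] [0.892 0.602] box [(0.923, 0.646), (0.921, 0.562), (0.862, 0.558), (0.864, 0.641)]
```

```bash
python3 - <<'E'
import cv2,numpy as np
a=cv2.imread('pics/c1.png');b=cv2.imread('pics/c2.png');cv2.imwrite('pics/c12.png',np.vstack([a,b])[:597])
E
```

```text
(no output)
```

View pics/c12.png

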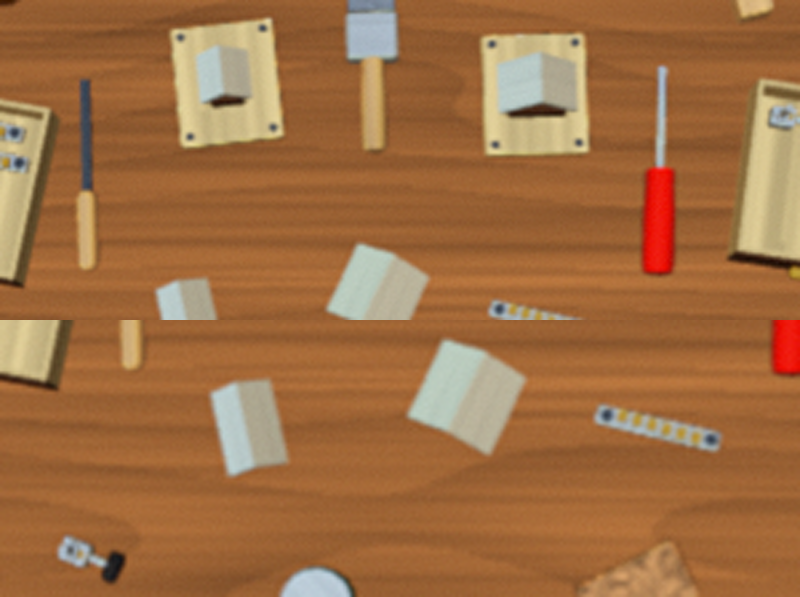

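```bash
cat >> h.py <<'E'
def plan(x,y,z,yaw):
    "shift and turn in tool axes to reach a tool-down pose"
    o=robot.get_obs(); R=Ro.from_euler('xyz',o['ee_rot']); G=Ro.from_euler('xyz',[np.pi,0,yaw])
    print('t%.1f'%o['time'],'at',np.round(o['tool_pos'],4),np.round(o['ee_rot'],3),'w',round(o['width'],4))
    print(' shift',np.round(R.inv().apply(np.array([x,y,z])-o['tool_pos']),4).tolist(),'turn',np.round((R.inv()*G).as_rotvec(),3).tolist())
E
python3 -c "
from h import *
plan(.345,-.26,.15,1.97)"
```

```text
t0.1 at [ 0.1879 -0.5165  0.2296] [-3.14  -0.     0.349] w 0.0938
 shift [0.2353, -0.1872, 0.08] turn [-0.001, -0.001, -1.621]
```

drive_tool([
  [0.06,[0.12,-0.1,0.04],[0,0,-0.8]],
  [0.06,[0.12,-0.1,0.04],[0,0,-0.8]],
  [0.06,[0.12,-0.1,0.04],[0,0,-0.8]],
  [0.06,[0.12,-0.1,0.04],[0,0,-0.8]],
  [0.06,[0.12,-0.1,0.04],[0,0,-0.8]],
])

```text
time: 0.78
tool_pos: [0.2668, -0.381, 0.1901]
ee_rot: [-3.141, -0.0, 1.153]
wrist_force: [-0.1, 0.2, -0.3]
width: 0.0601
finger_force: 0.0
```

```bash
python3 -c "
from h import *
plan(.345,-.26,.15,1.97)"
```

```text
t0.8 at [ 0.2668 -0.381   0.1901] [-3.141 -0.     1.153] w 0.0601
 shift [0.1423, 0.0224, 0.0401] turn [-0.0, -0.001, -0.817]
```

drive_tool([
  [0.06,[0.142,0.022,0.04],[0,0,-0.817]],
  [0.06,[0.142,0.022,0.04],[0,0,-0.817]],
  [0.06,[0.142,0.022,0.04],[0,0,-0.817]],
  [0.06,[0.142,0.022,0.04],[0,0,-0.817]],
  [0.06,[0.142,0.022,0.04],[0,0,-0.817]],
])

```text
time: 1.4
tool_pos: [0.3448, -0.2606, 0.15]
ee_rot: [-3.141, -0.001, 1.97]
wrist_force: [-0.8, 0.2, -0.1]
width: 0.06
finger_force: 0.0
```

```bash
cat >> h.py <<'E'
def alu(im):
    h=cv2.cvtColor(im,cv2.COLOR_RGB2HSV); return ((h[...,1]<70)&(h[...,2]>90)).astype('uint8')
def black(im): return (im.max(2)<45).astype('uint8')
def blobs(m,c,z,amin,nm=''):
    cs,_=cv2.findContours(m,cv2.RETR_EXTERNAL,cv2.CHAIN_APPROX_NONE)
    for k in cs:
        if cv2.contourArea(k)<amin: continue
        r=cv2.minAreaRect(k); b=np.array([onz(c,q,z)[:2] for q in cv2.boxPoints(r)])
        M=cv2.moments(k); g=(M['m10']/M['m00'],M['m01']/M['m00'])
        print(nm,int(M['m00']),'px',np.round(g,1),'cen',np.round(onz(c,g,z)[:2],4),'boxc',np.round(b.mean(0),4),'sides',
          [(round(float(np.linalg.norm(b[i]-b[i+1])),4),round(float(np.arctan2(*(b[i+1]-b[i])[::-1])),3)) for i in (0,1)])
E
python3 -c "
from h import *
c=cal('wrist'); im=snap('wrist','w1.png')
blobs(alu(im),c,.014,60,'alu'); blobs(black(im),c,.008,60,'blk')
print(robot.get_obs()['tool_pos'],robot.get_obs()['ee_rot'])"
```

```text
alu 6696 px [280.2 350.7] cen [ 0.4107 -0.4192] boxc [ 0.4208 -0.4424] sides [(0.2717, 0.399), (0.0934, -1.038)]
alu 5850 px [ 29.9 348.1] cen [ 0.1376 -0.542 ] boxc [ 0.1334 -0.5548] sides [(0.0895, 0.652), (0.18, -1.215)]
alu 5771 px [530.5 343.5] cen [ 0.6841 -0.3037] boxc [ 0.6749 -0.2961] sides [(0.0807, 0.436), (0.2295, -0.807)]
alu 2060 px [362.7 287.9] cen [ 0.4593 -0.3113] boxc [ 0.4578 -0.3071] sides [(0.0344, 0.698), (0.1214, -0.83)]
alu 2044 px [198.1 288. ] cen [ 0.3    -0.3787] boxc [ 0.2977 -0.3745] sides [(0.1211, 1.636), (0.0353, 0.112)]
alu 65 px [534.7 212.8] cen [ 0.5858 -0.1686] boxc [ 0.5907 -0.1673] sides [(0.0095, 1.718), (0.0384, 0.029)]
alu 385 px [292. 202.] cen [ 0.3535 -0.2544] boxc [ 0.355  -0.2578] sides [(0.0151, 0.399), (0.033, -1.154)]
alu 1004 px [420.8 123.3] cen [ 0.432  -0.1407] boxc [ 0.4336 -0.1383] sides [(0.0853, 1.338), (0.014, -0.174)]
alu 2075 px [513.5  15.2] cen [ 0.4645 -0.0243] boxc [ 0.4681 -0.0281] sides [(0.077, 0.478), (0.0365, -1.026)]
blk 4339 px [431.6 328.6] cen [ 0.5611 -0.3312] boxc [ 0.5527 -0.3434] sides [(0.1511, 1.034), (0.1259, -0.517)]
blk 11347 px [215.6 379.6] cen [ 0.3582 -0.495 ] boxc [ 0.4251 -0.457 ] sides [(0.644, 0.4), (0.2174, -0.843)]
blk 846 px [342.6 285.7] cen [ 0.441  -0.3198] boxc [ 0.4424 -0.3195] sides [(0.0152, 0.724), (0.1109, -0.839)]
blk 855 px [218.4 285.8] cen [ 0.319  -0.3715] boxc [ 0.3176 -0.3721] sides [(0.1109, 1.638), (0.0156, 0.076)]
blk 181 px [291.9 227.2] cen [ 0.3647 -0.2799] boxc [ 0.3648 -0.2797] sides [(0.0199, 0.399), (0.0106, -1.152)]
[ 0.34476677 -0.26085342  0.15010223] [-3.14125158e+00 -5.91685819e-04  1.97029668e+00]
```

View pics/w1.png

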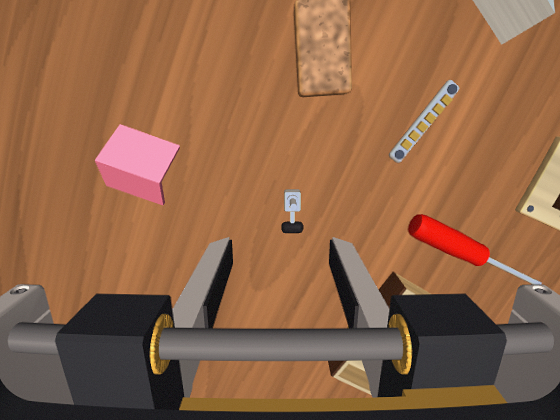

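```bash
python3 -c "
from h import *
plan(.353,-.2535,.028,1.9886)"
```

```text
t1.4 at [ 0.3448 -0.2609  0.1501] [-3.141e+00 -1.000e-03  1.970e+00] w 0.0599
 shift [0.0035, 0.0105, 0.1221] turn [-0.0, -0.001, -0.018]
```

drive_tool([
  [0.04,[0.0035,0.0105,0.05],[0,0,-0.018]],
  [0.04,[0.0035,0.0105,0.1],[0,0,-0.018]],
  [0.04,[0.0035,0.0105,0.122],[0,0,-0.018]],
  [0.04,[0.0035,0.0105,0.122],[0,0,-0.018]],
])

```text
time: 1.95
tool_pos: [0.3525, -0.2536, 0.0273]
ee_rot: [-3.141, -0.002, 1.983]
wrist_force: [-0.3, -0.3, 0.4]
width: 0.0396
finger_force: 0.0
```

drive_tool([
  [0.01,[0,0,0],[0,0,0]],
  [0.01,[0,0,0],[0,0,0]],
  [0.01,[0,0,0],[0,0,0]],
  [0.01,[0,0,0],[0,0,0]],
])

```text
time: 2.45
tool_pos: [0.3534, -0.2543, 0.0289]
ee_rot: [3.141, 0.001, 1.984]
wrist_force: [0.7, 0.7, 1.0]
width: 0.0157
finger_force: 30.0
```

drive_tool([
  [0.01,[0,0,-0.05],[0,0,0]],
  [0.01,[0,0,-0.09],[0,0,0]],
  [0.01,[0,0,-0.09],[0,0,0]],
])

```text
time: 2.82
tool_pos: [0.355, -0.2558, 0.1222]
ee_rot: [3.138, 0.008, 1.984]
wrist_force: [0.1, -0.7, -1.1]
width: 0.0156
finger_force: 30.0
```

```bash
python3 -c "
from h import *
plan(.52,-.33,.12,1.4)
snap('top','t1.png')
snap('wrist','w2.png')"
```

```text
t2.8 at [ 0.355  -0.2558  0.1222] [3.138 0.008 1.984] w 0.0156
 shift [-0.1341, 0.1214, 0.0036] turn [0.005, 0.006, 0.584]
```

View pics/w2.png

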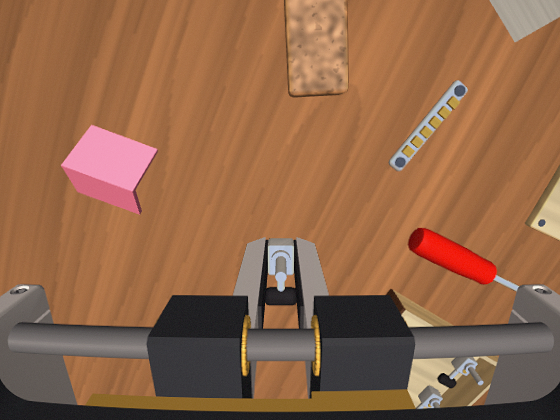

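```bash
python3 -c "
from h import *
plan(.5394,-.3233,.12,1.43)"
```

```text
t2.9 at [ 0.3529 -0.2539  0.118 ] [-3.141 -0.     1.984] w 0.0158
 shift [-0.1384, 0.143, -0.0021] turn [-0.0, -0.0, 0.554]
```

drive_tool([
  [0.01,[-0.04,0.041,0],[0,0,0.15]],
  [0.01,[-0.08,0.082,0],[0,0,0.3]],
  [0.01,[-0.115,0.12,0],[0,0,0.45]],
  [0.01,[-0.138,0.143,0],[0,0,0.554]],
  [0.01,[-0.138,0.143,0],[0,0,0.554]],
])

```text
time: 3.55
tool_pos: [0.5396, -0.3226, 0.1145]
ee_rot: [-3.136, -0.003, 1.431]
wrist_force: [-1.0, 0.3, 0.4]
width: 0.0153
finger_force: 30.0
```

```bash
python3 -c "
from h import *
snap('top','t2.png'); im=snap('wrist','w3.png')
c=cal('wrist')
cx,cy,a=.549,-.363,-.14
for lx in(-.07,.07):
  for ly in (-.064,.064):
    P=[cx+lx*np.cos(a)-ly*np.sin(a),cy+lx*np.sin(a)+ly*np.cos(a),.034]; q=proj(c,P); cv2.circle(im,(int(q[0]),int(q[1])),4,(255,0,255),1)
cv2.imwrite('pics/w3b.png',im[:,:,::-1])
plan(.5394,-.3233,.034,1.43)"
```

```text
t3.6 at [ 0.538  -0.3222  0.1159] [-3.137e+00 -2.000e-03  1.431e+00] w 0.0159
 shift [-0.0011, 0.0019, 0.0819] turn [-0.005, -0.002, 0.001]
```

View pics/w3b.png

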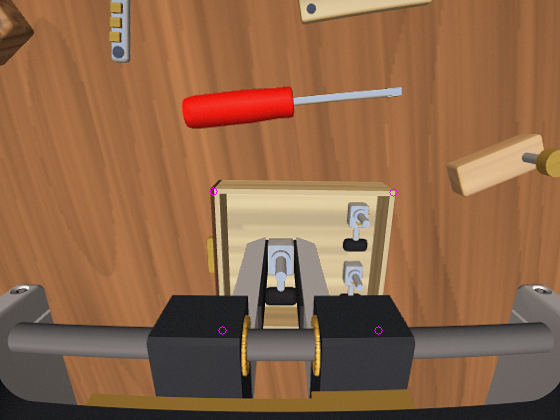

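drive_tool([
  [0.01,[-0.001,0.002,0.04],[-0.005,-0.002,-0.02]],
  [0.01,[-0.001,0.002,0.07],[-0.005,-0.002,-0.02]],
  [0.01,[-0.001,0.002,0.082],[-0.005,-0.002,-0.02]],
  [0.01,[-0.001,0.002,0.082],[-0.005,-0.002,-0.02]],
])

```text
time: 4.15
tool_pos: [0.5402, -0.3239, 0.036]
ee_rot: [3.138, 0.001, 1.45]
wrist_force: [1.4, 0.6, -0.6]
width: 0.0152
finger_force: 30.0
```

```bash
python3 -c "
from h import *
plan(.5394,-.3233,.0335,1.43); print(robot.get_obs()['wrist_force'])"
```

```text
t4.2 at [ 0.5402 -0.3239  0.036 ] [3.138e+00 1.000e-03 1.450e+00] w 0.0152
 shift [0.0005, -0.0009, 0.0025] turn [0.003, 0.001, 0.02]
[ 1.44473352  0.59106825 -0.62518671]
```

drive_tool([
  [0.01,[0,0,0.002],[0,0,0]],
  [0.01,[0,0,0.002],[0,0,0]],
  [0.028,[0,0,0.002],[0,0,0]],
  [0.028,[0,0,0.002],[0,0,0]],
  [0.028,[0,0,0.002],[0,0,0]],
])

```text
time: 4.78
tool_pos: [0.5415, -0.3245, 0.0347]
ee_rot: [3.136, 0.002, 1.45]
wrist_force: [0.5, 0.0, -0.2]
width: 0.028
finger_force: 0.0
```

drive_tool([
  [0.028,[0,0,-0.03],[0,0,0]],
  [0.028,[0,0,-0.085],[0,0,0]],
  [0.028,[0,0,-0.115],[0,0,0]],
])

```text
time: 5.15
tool_pos: [0.5418, -0.3248, 0.1531]
ee_rot: [3.133, 0.004, 1.45]
wrist_force: [0.7, -0.7, -1.0]
width: 0.0279
finger_force: 0.0
```

```bash
python3 -c "
from h import *
plan(.425,-.138,.15,1.337)"
```

```text
t5.2 at [ 0.5418 -0.3248  0.1531] [3.133 0.004 1.45 ] w 0.0279
 shift [0.1713, -0.1385, 0.0011] turn [0.009, 0.004, 0.113]
```

drive_tool([
  [0.04,[0.171,-0.128,0],[0.008,0.003,0.113]],
  [0.04,[0.171,-0.128,0],[0.008,0.003,0.113]],
  [0.04,[0.171,-0.128,0],[0.008,0.003,0.113]],
  [0.04,[0.171,-0.128,0],[0.008,0.003,0.113]],
  [0.04,[0.171,-0.128,0],[0.008,0.003,0.113]],
])

```text
time: 5.78
tool_pos: [0.4339, -0.1377, 0.1489]
ee_rot: [-3.14, -0.001, 1.339]
wrist_force: [-0.0, 0.0, -0.2]
width: 0.0402
finger_force: 0.0
```

```bash
python3 -c "
from h import *
c=cal('wrist'); im=snap('wrist','w4.png'); plan(.436,-.138,.027,1.337)
m=cv2.morphologyEx(alu(im),cv2.MORPH_CLOSE,np.ones((7,7),'uint8')); m[235:]=0; blobs(m,c,.009,200,'alu')"
```

```text
t5.8 at [ 0.4345 -0.1387  0.1489] [-3.14  -0.     1.338] w 0.0397
 shift [0.001, 0.0015, 0.1219] turn [-0.001, -0.0, 0.001]
alu 1007 px [285.5 194.8] cen [ 0.4387 -0.1308] boxc [ 0.4384 -0.1323] sides [(0.0121, -0.231), (0.0778, -1.793)]
alu 4751 px [486.1 148.8] cen [ 0.6354 -0.1302] boxc [ 0.625  -0.1318] sides [(0.1034, 0.022), (0.0826, -1.357)]
alu 5356 px [273.7  51.2] cen [ 0.4578 -0.0034] boxc [ 0.4567 -0.0037] sides [(0.0626, 1.078), (0.0642, -0.437)]
alu 843 px [517.8   7.4] cen [ 0.6761 -0.0115] boxc [ 0.6813 -0.0147] sides [(0.071, -0.149), (0.018, -1.665)]
```

drive_tool([
  [0.035,[0.002,0.002,0.05],[0,0,-0.007]],
  [0.035,[0.002,0.002,0.1],[0,0,-0.007]],
  [0.035,[0.002,0.002,0.122],[0,0,-0.007]],
  [0.035,[0.002,0.002,0.122],[0,0,-0.007]],
])

```text
time: 6.32
tool_pos: [0.4371, -0.1385, 0.0261]
ee_rot: [-3.138, -0.001, 1.343]
wrist_force: [0.2, -0.6, 0.0]
width: 0.0347
finger_force: 0.0
```

drive_tool([
  [0.005,[0,0,0],[0,0,0]],
  [0.005,[0,0,0],[0,0,0]],
  [0.005,[0,0,0],[0,0,0]],
  [0.005,[0,0,0],[0,0,0]],
])

```text
time: 6.82
tool_pos: [0.4365, -0.1373, 0.0265]
ee_rot: [-3.139, -0.001, 1.344]
wrist_force: [0.4, -1.2, -1.5]
width: 0.0131
finger_force: 30.0
```

drive_tool([
  [0.005,[0,0,-0.05],[0,0,0]],
  [0.005,[0,0,-0.09],[0,0,0]],
  [0.005,[0,0,-0.09],[0,0,0]],
])

```text
time: 7.2
tool_pos: [0.439, -0.1383, 0.1202]
ee_rot: [3.136, 0.001, 1.344]
wrist_force: [-0.6, 0.5, -0.4]
width: 0.0136
finger_force: 30.0
```

```bash
python3 -c "
from h import *
c=cal('top'); im=cv2.imread('pics/t2.png')[:,:,::-1]
h=cv2.cvtColor(np.ascontiguousarray(im),cv2.COLOR_RGB2HSV); m=((h[...,2]>175)&(h[...,1]<130)).astype('uint8'); m[:,200:]=0;blobs(m,c,.034,2000,'drawerB')
plan(.53,.33,.12,1.39)"
```

```text
drawerB 3756 px [122.2 156.8] cen [0.5454 0.3319] boxc [0.5463 0.3326] sides [(0.144, -0.166), (0.1306, -1.787)]
t7.2 at [ 0.439  -0.1383  0.1202] [3.136e+00 1.000e-03 1.344e+00] w 0.0136
 shift [0.4768, -0.0167, -0.0002] turn [0.005, 0.001, -0.046]
```

drive_tool([
  [0.005,[0.06,-0.005,0],[0,0,0]],
  [0.005,[0.12,-0.01,0],[0,0,-0.02]],
  [0.005,[0.18,-0.013,0],[0,0,-0.03]],
  [0.005,[0.24,-0.013,0],[0,0,-0.046]],
  [0.005,[0.3,-0.013,0],[0,0,-0.046]],
])

```text
time: 7.82
tool_pos: [0.4905, 0.1596, 0.1146]
ee_rot: [-3.136, 0.0, 1.39]
wrist_force: [1.4, -0.2, -0.3]
width: 0.014
finger_force: 30.0
```

```bash
python3 -c "
from h import *
plan(.526,.336,.12,1.39)"
```

```text
t7.8 at [0.4905 0.1596 0.1146] [-3.136  0.     1.39 ] w 0.014
 shift [0.1799, 0.0032, -0.0054] turn [-0.006, 0.0, 0.0]
```

drive_tool([
  [0.005,[0.06,0.002,-0.002],[0,0,0]],
  [0.005,[0.12,0.003,-0.003],[0,0,0]],
  [0.005,[0.16,0.003,-0.003],[0,0,0]],
  [0.005,[0.18,0.003,-0.003],[0,0,0]],
  [0.005,[0.18,0.003,-0.003],[0,0,0]],
])

```text
time: 8.45
tool_pos: [0.5263, 0.3344, 0.1183]
ee_rot: [-3.137, 0.001, 1.391]
wrist_force: [0.7, 0.1, -1.8]
width: 0.0132
finger_force: 30.0
```

```bash
python3 -c "
from h import *
im=snap('wrist','w5.png')
c=cal('wrist')
cx,cy,a=.546,.3325,-.18
for lx in(-.07,.07):
  for ly in (-.064,.064):
    P=[cx+lx*np.cos(a)-ly*np.sin(a),cy+lx*np.sin(a)+ly*np.cos(a),.034]; q=proj(c,P); cv2.circle(im,(int(q[0]),int(q[1])),4,(255,0,255),1)
cv2.imwrite('pics/w5b.png',im[:,:,::-1])
plan(.526,.336,.033,1.39)"
```

```text
t8.5 at [0.5264 0.3334 0.1188] [-3.137e+00  1.000e-03  1.390e+00] w 0.0137
 shift [0.0026, -0.0005, 0.0858] turn [-0.004, 0.001, -0.0]
```

View pics/w5b.png

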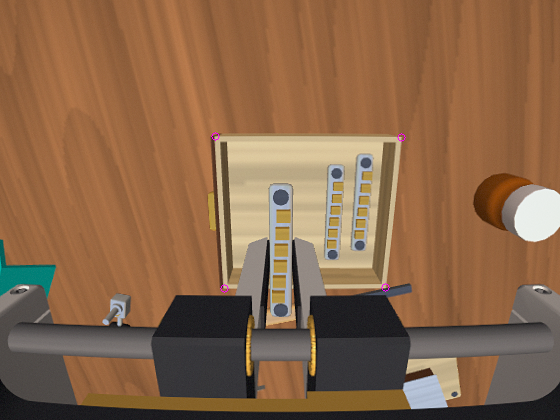

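```bash
python3 -c "
from h import *
c=cal('wrist')
for q in ((281,184),(281,320)): print(onz(c,q,.1))"
```

```text
[0.53345184 0.37782314 0.1       ]
[0.5172987  0.28939704 0.1       ]
```

drive_tool([
  [0.005,[0.003,0,0.04],[0,0,0]],
  [0.005,[0.003,0,0.07],[0,0,0]],
  [0.005,[0.003,0,0.086],[0,0,0]],
  [0.005,[0.003,0,0.086],[0,0,0]],
  [0.005,[0.003,0,0.086],[0,0,0]],
])

```text
time: 9.12
tool_pos: [0.5282, 0.3374, 0.0356]
ee_rot: [-3.141, -0.003, 1.389]
wrist_force: [0.9, -0.3, -0.0]
width: 0.0134
finger_force: 30.0
```

drive_tool([
  [0.005,[0,0,0.0005],[0,0,0]],
  [0.026,[0,0,0.0005],[0,0,0]],
  [0.026,[0,0,0.0005],[0,0,0]],
  [0.026,[0,0,0.0005],[0,0,0]],
])

```text
time: 9.62
tool_pos: [0.5273, 0.3376, 0.0338]
ee_rot: [-3.139, -0.001, 1.39]
wrist_force: [0.8, -0.8, 0.9]
width: 0.0259
finger_force: 0.0
```

drive_tool([
  [0.026,[0,0,-0.03],[0,0,0]],
  [0.026,[0,0,-0.085],[0,0,0]],
  [0.026,[0,0,-0.115],[0,0,0]],
])

```text
time: 10.0
tool_pos: [0.5286, 0.3379, 0.1521]
ee_rot: [3.141, -0.004, 1.39]
wrist_force: [0.5, -0.7, -0.3]
width: 0.0261
finger_force: 0.0
```

```bash
python3 -c "
from h import *
plan(.34,.265,.15,1.15)"
```

```text
t10.0 at [0.5286 0.3379 0.1521] [ 3.141 -0.004  1.39 ] w 0.0261
 shift [-0.1056, -0.1724, 0.0016] turn [0.0, -0.004, 0.24]
```

drive_tool([
  [0.04,[-0.105,-0.172,0],[0,-0.003,0.24]],
  [0.04,[-0.105,-0.172,0],[0,-0.003,0.24]],
  [0.04,[-0.105,-0.172,0],[0,-0.003,0.24]],
  [0.04,[-0.105,-0.172,0],[0,-0.003,0.24]],
  [0.04,[-0.105,-0.172,0],[0,-0.003,0.24]],
])

```text
time: 10.62
tool_pos: [0.3396, 0.2652, 0.1496]
ee_rot: [-3.14, 0.001, 1.15]
wrist_force: [0.6, -0.2, 0.3]
width: 0.0401
finger_force: 0.0
```

```bash
python3 -c "
from h import *
c=cal('wrist'); im=snap('wrist','w6.png'); plan(.34,.265,.028,1.15)
m=alu(im);m[245:]=0; b=black(im); b[245:]=0; blobs(m,c,.014,60,'alu'); blobs(b,c,.008,60,'blk')"
```

```text
t10.7 at [0.3405 0.2655 0.1497] [-3.141  0.     1.15 ] w 0.0397
 shift [-0.0006, -0.0002, 0.1217] turn [-0.001, 0.0, -0.0]
alu 68 px [323.2 241.6] cen [0.3607 0.2124] boxc [0.3616 0.2104] sides [(0.0067, 0.88), (0.0203, -0.762)]
alu 62 px [237.9 241.7] cen [0.2831 0.247 ] boxc [0.2809 0.2463] sides [(0.0203, -0.057), (0.0066, -1.7)]
alu 207 px [421.5 239.6] cen [0.4519 0.1735] boxc [0.4513 0.1762] sides [(0.0328, -0.426), (0.0142, -1.845)]
alu 368 px [290.7 198.8] cen [0.3487 0.266 ] boxc [0.3475 0.2623] sides [(0.0151, -0.42), (0.0328, -1.975)]
alu 465 px [524.7 131.6] cen [0.5762 0.2364] boxc [0.5768 0.236 ] sides [(0.0747, 0.049), (0.0081, -1.313)]
alu 129 px [421.4  89.1] cen [0.4947 0.311 ] boxc [0.4961 0.3112] sides [(0.0265, -0.164), (0.0072, -1.623)]
alu 719 px [515.2  41.3] cen [0.5873 0.3171] boxc [0.5892 0.3187] sides [(0.0171, -0.271), (0.0659, -1.75)]
alu 996 px [488.9  49.5] cen [0.5621 0.3195] boxc [0.5655 0.3211] sides [(0.073, 0.925), (0.0456, -0.609)]
alu 1171 px [441.9  52.7] cen [0.5213 0.3329] boxc [0.5236 0.3358] sides [(0.0165, -0.256), (0.0811, -1.741)]
blk 183 px [291.6 224.1] cen [0.3386 0.2402] boxc [0.3386 0.2403] sides [(0.0208, -0.42), (0.0106, -1.972)]
```

View pics/w6.png

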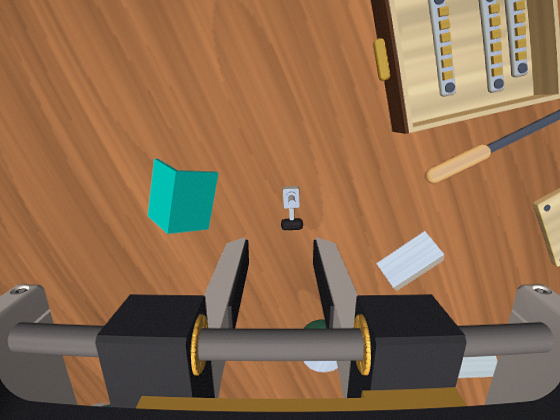

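drive_tool([
  [0.04,[0.005,0.008,0.05],[0,0,-0.016]],
  [0.04,[0.005,0.008,0.1],[0,0,-0.016]],
  [0.04,[0.005,0.008,0.1215],[0,0,-0.016]],
  [0.04,[0.005,0.008,0.1215],[0,0,-0.016]],
])

```text
time: 11.18
tool_pos: [0.35, 0.2665, 0.0267]
ee_rot: [-3.138, 0.004, 1.165]
wrist_force: [0.8, -0.2, -0.1]
width: 0.0402
finger_force: 0.0
```

drive_tool([
  [0.01,[0,0,0],[0,0,0]],
  [0.01,[0,0,0],[0,0,0]],
  [0.01,[0,0,0],[0,0,0]],
  [0.01,[0,0,0],[0,0,0]],
])

```text
time: 11.68
tool_pos: [0.3486, 0.2662, 0.0275]
ee_rot: [-3.139, 0.002, 1.166]
wrist_force: [-0.2, 0.6, -0.7]
width: 0.0159
finger_force: 30.0
```

drive_tool([
  [0.01,[0,0,-0.05],[0,0,0]],
  [0.01,[0,0,-0.1],[0,0,0]],
  [0.01,[0,0,-0.1],[0,0,0]],
  [0.01,[0,0,-0.1],[0,0,0]],
])

```text
time: 12.18
tool_pos: [0.3483, 0.266, 0.1269]
ee_rot: [-3.138, 0.003, 1.166]
wrist_force: [-1.2, 0.5, -1.6]
width: 0.0159
finger_force: 30.0
```

```bash
python3 -c "
from h import *
snap('wrist','w7.png')
plan(.5321,-.378,.128,1.41)"
```

```text
t12.2 at [0.3478 0.2657 0.126 ] [-3.137  0.005  1.166] w 0.0155
 shift [-0.5191, 0.423, -0.0015] turn [-0.005, 0.004, -0.244]
```

drive_tool([
  [0.01,[-0.046,0.037,0],[0,0,-0.05]],
  [0.01,[-0.092,0.075,0],[0,0,-0.1]],
  [0.01,[-0.138,0.112,0],[0,0,-0.15]],
  [0.01,[-0.184,0.15,0],[0,0,-0.2]],
  [0.01,[-0.23,0.187,0],[0,0,-0.244]],
])

```text
time: 12.85
tool_pos: [0.429, -0.0205, 0.1254]
ee_rot: [-3.135, 0.001, 1.411]
wrist_force: [1.5, 0.7, -0.7]
width: 0.0156
finger_force: 30.0
```

```bash
python3 -c "
from h import *
plan(.5321,-.378,.128,1.41)"
```

```text
t12.8 at [ 0.429  -0.0205  0.1254] [-3.135e+00  1.000e-03  1.411e+00] w 0.0156
 shift [-0.3366, 0.1586, -0.0032] turn [-0.007, 0.001, 0.001]
```

drive_tool([
  [0.01,[-0.05,0.024,0],[0,0,0]],
  [0.01,[-0.1,0.048,0],[0,0,0]],
  [0.01,[-0.15,0.072,0],[0,0,0]],
  [0.01,[-0.2,0.096,0],[0,0,0]],
  [0.01,[-0.25,0.12,0],[0,0,0]],
])

```text
time: 13.48
tool_pos: [0.5076, -0.2859, 0.1248]
ee_rot: [-3.135, -0.0, 1.41]
wrist_force: [0.0, -0.1, 0.8]
width: 0.0153
finger_force: 30.0
```

drive_tool([
  [0.01,[-0.045,0.02,0],[0,0,0]],
  [0.01,[-0.087,0.039,0],[0,0,0]],
  [0.01,[-0.087,0.039,0],[0,0,0]],
  [0.01,[-0.087,0.039,0],[0,0,0]],
])

```text
time: 13.98
tool_pos: [0.532, -0.3758, 0.1253]
ee_rot: [-3.135, -0.001, 1.41]
wrist_force: [-0.0, 0.6, 0.4]
width: 0.0156
finger_force: 30.0
```

```bash
python3 -c "
from h import *
snap('wrist','w8.png')
plan(.5319,-.378,.033,1.41)"
```

```text
t14.0 at [ 0.5323 -0.3754  0.126 ] [-3.136 -0.     1.411] w 0.0158
 shift [-0.0027, 0.0005, 0.093] turn [-0.006, -0.0, 0.001]
```

View pics/w8.png

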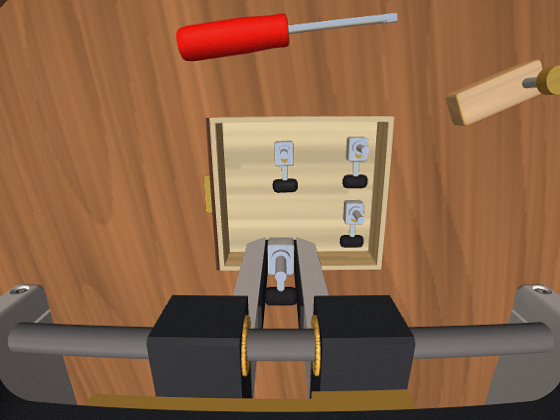

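drive_tool([
  [0.01,[-0.002,0,0.04],[-0.005,0,0]],
  [0.01,[-0.002,0,0.075],[-0.005,0,0]],
  [0.01,[-0.002,0,0.092],[-0.005,0,0]],
  [0.01,[-0.002,0,0.092],[-0.005,0,0]],
  [0.01,[-0.002,0,0.092],[-0.005,0,0]],
])

```text
time: 14.65
tool_pos: [0.5332, -0.3794, 0.0374]
ee_rot: [3.137, 0.003, 1.41]
wrist_force: [-0.6, -0.5, 0.3]
width: 0.0159
finger_force: 30.0
```

drive_tool([
  [0.01,[0,0,0.0015],[0,0,0]],
  [0.028,[0,0,0.0015],[0,0,0]],
  [0.028,[0,0,0.0015],[0,0,0]],
  [0.028,[0,0,0.0015],[0,0,0]],
])

```text
time: 15.15
tool_pos: [0.5323, -0.3792, 0.0342]
ee_rot: [3.14, 0.002, 1.41]
wrist_force: [-0.4, 0.7, 0.6]
width: 0.0282
finger_force: 0.0
```

drive_tool([
  [0.028,[0,0,-0.03],[0,0,0]],
  [0.028,[0,0,-0.085],[0,0,0]],
  [0.028,[0,0,-0.14],[0,0,0]],
])

```text
time: 15.52
tool_pos: [0.5317, -0.3785, 0.1749]
ee_rot: [3.141, 0.001, 1.41]
wrist_force: [0.3, 0.1, -0.3]
width: 0.0278
finger_force: 0.0
```

```bash
python3 -c "
from h import *
snap('wrist','w9.png')
plan(.456,-.007,.17,1.137)"
```

```text
t15.6 at [ 0.5346 -0.3809  0.1857] [3.127 0.01  1.41 ] w 0.0281
 shift [0.3566, -0.1378, 0.0103] turn [0.016, 0.007, 0.273]
```

```bash
python3 -c "
from h import *
plan(.618,-.16,.2,1.56)"
```

```text
t15.6 at [ 0.5346 -0.3809  0.1857] [3.127 0.01  1.41 ] w 0.0281
 shift [0.2313, 0.0471, -0.0158] turn [0.014, 0.011, -0.15]
```

drive_tool([
  [0.09,[0.231,0.047,-0.015],[0.006,0.004,-0.15]],
  [0.09,[0.231,0.047,-0.015],[0.006,0.004,-0.15]],
  [0.09,[0.231,0.047,-0.015],[0.006,0.004,-0.15]],
  [0.09,[0.231,0.047,-0.015],[0.006,0.004,-0.15]],
  [0.09,[0.231,0.047,-0.015],[0.006,0.004,-0.15]],
])

```text
time: 16.2
tool_pos: [0.6166, -0.1547, 0.189]
ee_rot: [-3.138, -0.003, 1.565]
wrist_force: [-0.0, -0.3, -0.0]
width: 0.0743
finger_force: 0.0
```

drive_tool([
  [0.09,[0,0,0],[0,0,0]],
  [0.09,[0,0,0],[0,0,0]],
  [0.09,[0,0,0],[0,0,0]],
])

```text
time: 16.58
tool_pos: [0.615, -0.1597, 0.1885]
ee_rot: [-3.137, -0.002, 1.558]
wrist_force: [-0.3, 0.5, 0.4]
width: 0.0899
finger_force: 0.0
```

```bash
python3 -c "
from h import *
c=cal('wrist'); im=snap('wrist','w10.png'); plan(.456,-.007,.17,1.137)
h=cv2.cvtColor(im,cv2.COLOR_RGB2HSV); m=((h[...,2]>150)&(h[...,1]<150)).astype('uint8'); blobs(m,c,.010,1500,'pale'); a=alu(im); blobs(a,c,.04,1500,'alu')
cv2.imwrite('pics/w10b.png',cv2.resize(im[:260,100:460,::-1],(800,578),interpolation=cv2.INTER_CUBIC))"
```

```text
t16.6 at [ 0.6151 -0.1595  0.1885] [-3.137e+00 -2.000e-03  1.558e+00] w 0.0899
 shift [0.1504, -0.161, 0.0196] turn [-0.005, -0.001, 0.421]
pale 2036 px [236.3 372.9] cen [ 0.5507 -0.4052] boxc [ 0.5433 -0.4025] sides [(0.0543, 1.352), (0.1283, -0.152)]
pale 5821 px [257.  292.7] cen [ 0.5831 -0.2822] boxc [ 0.5754 -0.2527] sides [(0.1463, -0.012), (0.1581, -1.55)]
pale 1939 px [530.7 223.7] cen [ 0.9055 -0.1988] boxc [ 0.9053 -0.2076] sides [(0.1681, 1.474), (0.0424, -0.237)]
pale 2121 px [ 16.6 187.6] cen [ 0.3102 -0.1482] boxc [ 0.3133 -0.1752] sides [(0.0528, 0.087), (0.1891, -1.631)]
pale 2321 px [501.2 213.6] cen [ 0.8658 -0.1858] boxc [ 0.8652 -0.1788] sides [(0.22, 1.551), (0.0278, -0.14)]
pale 9232 px [368.1 171.6] cen [ 0.7074 -0.1365] boxc [ 0.7148 -0.1542] sides [(0.3583, 1.495), (0.0782, -0.081)]
pale 3047 px [310.9  29.5] cen [0.6446 0.0035] boxc [0.6317 0.0048] sides [(0.1138, -0.01), (0.0409, -1.538)]
pale 14488 px [448.5 154.5] cen [ 0.7937 -0.1184] boxc [ 0.7937 -0.1428] sides [(0.3492, 1.585), (0.0841, -0.023)]
pale 14217 px [264.4 162.1] cen [ 0.5965 -0.1251] boxc
[... 152 characters left out ...]
009), (0.3498, -1.591)]
alu 8581 px [288.3 350.3] cen [ 0.62   -0.3418] boxc [ 0.6096 -0.3712] sides [(0.4225, -0.009), (0.0983, -1.385)]
alu 2180 px [397.6 289.5] cen [ 0.7407 -0.2623] boxc [ 0.7322 -0.2632] sides [(0.0385, 0.677), (0.1484, -0.92)]
alu 1936 px [163.  286.9] cen [ 0.4824 -0.2564] boxc [ 0.4851 -0.2561] sides [(0.1506, 0.89), (0.0246, -0.704)]
alu 2581 px [289.4 169.2] cen [ 0.6223 -0.128 ] boxc [ 0.6226 -0.1289] sides [(0.0418, 0.029), (0.0619, -1.517)]
alu 3806 px [359.2  28.6] cen [ 0.6847 -0.003 ] boxc [ 0.6853 -0.0037] sides [(0.0782, 0.007), (0.0392, -1.509)]
alu 3896 px [118.4  40.4] cen [ 0.4688 -0.0076] boxc [ 0.4684 -0.0081] sides [(0.0575, 0.992), (0.0731, -0.443)]
```

View pics/w10b.png

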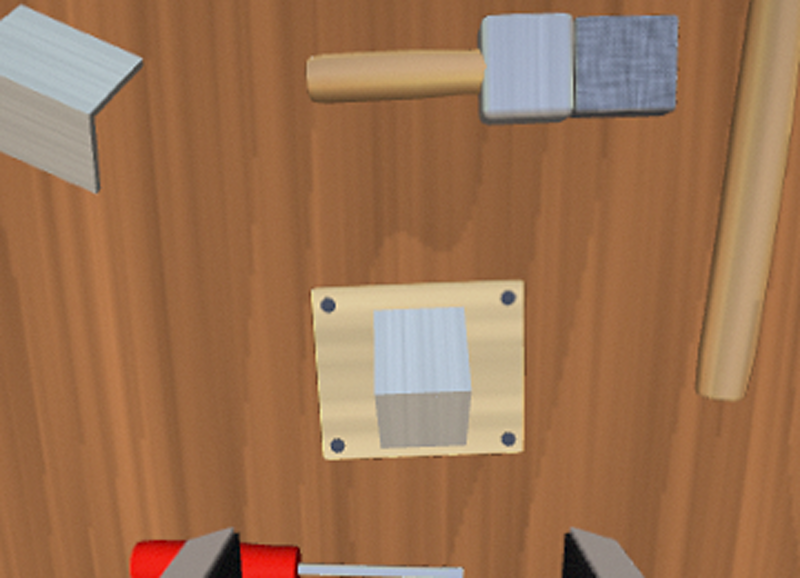

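```bash
cat >> h.py <<'E'
def pts(c,L,z,s=1,ox=0,oy=0):
    P=np.array([onz(c,(ox+x/s,oy+y/s),z)[:2] for x,y in L]); return P
E
python3 -c "
from h import *
c=cal('wrist'); f=lambda L,z:pts(c,L,z,800/360,100,0)
for L,z,n in (([(312,290),(523,281),(523,452),(325,459)],.01,'base'),([(328,305),(508,298),(508,439),(337,446)],.0105,'screws'),([(376,394),(470,390)],.059,'ridge'),([(375,311),(463,308),(467,444),(382,447)],.024,'feet')):
    P=f(L,z); print(n,P.round(4).tolist(),P.mean(0).round(4),'len',np.linalg.norm(P[1]-P[0]).round(4),'yaw',np.arctan2(*(P[1]-P[0])[::-1]).round(3))
"
```

```text
base [[0.5725, -0.0917], [0.6707, -0.0888], [0.6734, -0.1713], [0.5751, -0.1738]] [ 0.6229 -0.1314] len 0.0982 yaw 0.03
screws [[0.5797, -0.0987], [0.6638, -0.0965], [0.6656, -0.1645], [0.5814, -0.167]] [ 0.6227 -0.1316] len 0.0841 yaw 0.026
ridge [[0.6034, -0.1318], [0.6421, -0.1306]] [ 0.6227 -0.1312] len 0.0388 yaw 0.031
feet [[0.6022, -0.1007], [0.6418, -0.0999], [0.6443, -0.1631], [0.6041, -0.1641]] [ 0.6231 -0.132 ] len 0.0395 yaw 0.022
```

drive_tool([
  [0.094,[0.128,-0.162,0.02],[-0.005,0,0.42]],
  [0.094,[0.128,-0.162,0.02],[-0.005,0,0.42]],
  [0.094,[0.128,-0.162,0.02],[-0.005,0,0.42]],
  [0.094,[0.128,-0.162,0.02],[-0.005,0,0.42]],
  [0.094,[0.128,-0.162,0.02],[-0.005,0,0.42]],
])

```text
time: 17.25
tool_pos: [0.4548, -0.0285, 0.1703]
ee_rot: [3.14, -0.002, 1.141]
wrist_force: [0.2, -0.5, 0.5]
width: 0.094
finger_force: 0.0
```

drive_tool([
  [0.094,[0,0,0],[0,0,0]],
  [0.094,[0,0,0],[0,0,0]],
  [0.094,[0,0,0],[0,0,0]],
])

```text
time: 17.62
tool_pos: [0.4555, -0.0291, 0.1696]
ee_rot: [-3.141, -0.001, 1.139]
wrist_force: [0.1, 0.2, -0.8]
width: 0.0937
finger_force: 0.0
```

```bash
python3 -c "
from h import *
c=cal('wrist'); im=snap('wrist','w11.png'); plan(.456,-.007,.03,1.137)
cv2.imwrite('pics/w11b.png',cv2.resize(im[:260,100:460,::-1],(800,578),interpolation=cv2.INTER_CUBIC))
a=alu(im); a[232:]=0; blobs(a,c,.0,1500,'alu')
cs,_=cv2.findContours(a,cv2.RETR_EXTERNAL,cv2.CHAIN_APPROX_NONE)
for k in cs:
  if cv2.contourArea(k)>1500: print(cv2.approxPolyDP(k,3.5,True).reshape(-1,2).tolist())"
```

```text
t17.7 at [ 0.4553 -0.029   0.1695] [-3.141e+00 -1.000e-03  1.139e+00] w 0.0943
 shift [0.02, -0.0085, 0.1395] turn [-0.0, -0.001, 0.002]
alu 1781 px [477.  213.3] cen [ 0.6435 -0.1385] boxc [ 0.6434 -0.144 ] sides [(0.0461, 0.239), (0.0752, -1.251)]
alu 3630 px [274.1 171.8] cen [ 0.4583 -0.0031] boxc [ 0.4576 -0.0033] sides [(0.0643, 1.106), (0.064, -0.433)]
alu 1891 px [ 91.3 145.7] cen [0.2969 0.1027] boxc [0.2967 0.1025] sides [(0.0531, 0.228), (0.0514, -1.264)]
alu 3667 px [493.   68.8] cen [0.7001 0.0009] boxc [7.013e-01 3.000e-04] sides [(0.0955, 0.012), (0.0464, -1.379)]
alu 3034 px [184.3  38.4] cen [0.4354 0.1495] boxc [0.4349 0.1494] sides [(0.065, 0.219), (0.0428, -1.258)]
[[444, 205], [461, 231], [510, 228], [482, 188]]
[[245, 141], [242, 179], [246, 201], [302, 202], [304, 142]]
[[82, 121], [69, 133], [68, 151], [80, 167], [104, 169], [115, 156], [114, 139], [100, 123]]
[[529, 32], [443, 70], [459, 88], [458, 107], [539, 69]]
[[196, 0], [147, 42], [153, 55], [177, 77], [223, 35]]
```

View pics/w11b.png

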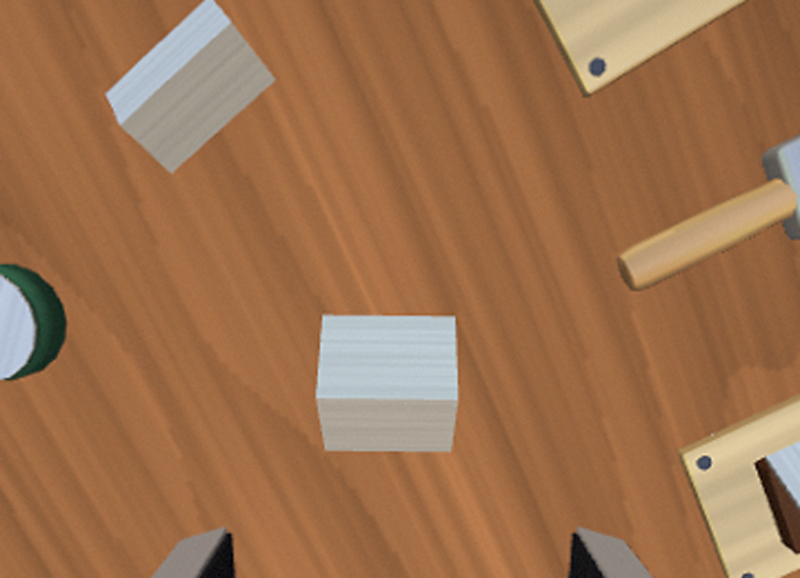

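```bash
python3 -c "
from h import *
c=cal('wrist'); f=lambda L,z:pts(c,L,z,800/360,100,0)
for L,z,n in (([(322,316),(456,316),(451,451),(325,451)],.0,'feet'),([(316,398),(459,400)],.035,'ridge')):
    P=f(L,z); print(n,P.round(4).tolist(),P.mean(0).round(4),'len',np.linalg.norm(P[1]-P[0]).round(4),'yaw',np.arctan2(*(P[1]-P[0])[::-1]).round(3))
plan(.4571,-.003,.03,1.138)
"
```

```text
feet [[0.4441, 0.037], [0.4997, 0.0114], [0.4719, -0.0464], [0.4168, -0.021]] [ 0.4582 -0.0048] len 0.0613 yaw -0.432
ridge [[0.4315, 0.0086], [0.4857, -0.0174]] [ 0.4586 -0.0044] len 0.0602 yaw -0.446
t17.7 at [ 0.4553 -0.029   0.1695] [-3.141e+00 -1.000e-03  1.139e+00] w 0.0943
 shift [0.0241, -0.0092, 0.1395] turn [-0.0, -0.001, 0.001]
```

drive_tool([
  [0.094,[0.0234,-0.0074,0.04],[0,0,0.004]],
  [0.094,[0.0234,-0.0074,0.08],[0,0,0.004]],
  [0.094,[0.0234,-0.0074,0.12],[0,0,0.004]],
  [0.094,[0.0234,-0.0074,0.1395],[0,0,0.004]],
  [0.094,[0.0234,-0.0074,0.1395],[0,0,0.004]],
])

```text
time: 18.3
tool_pos: [0.4568, -0.0039, 0.0285]
ee_rot: [-3.138, -0.0, 1.136]
wrist_force: [1.1, -0.8, 0.3]
width: 0.0936
finger_force: 0.0
```

drive_tool([
  [0.05,[0,0,0],[0,0,0]],
  [0.05,[0,0,0],[0,0,0]],
  [0.05,[0,0,0],[0,0,0]],
  [0.05,[0,0,0],[0,0,0]],
  [0.05,[0,0,0],[0,0,0]],
])

```text
time: 18.92
tool_pos: [0.4584, -0.004, 0.0308]
ee_rot: [3.14, -0.002, 1.136]
wrist_force: [0.5, 0.7, 3.1]
width: 0.0592
finger_force: 30.0
```

drive_tool([
  [0.05,[0,0,0],[0,0,0]],
  [0.05,[0,0,-0.04],[0,0,0]],
  [0.05,[0,0,-0.08],[0,0,0]],
  [0.05,[0,0,-0.09],[0,0,0]],
  [0.05,[0,0,-0.09],[0,0,0]],
])

```text
time: 19.55
tool_pos: [0.4577, -0.004, 0.1197]
ee_rot: [-3.141, -0.001, 1.136]
wrist_force: [-0.6, 0.2, -1.6]
width: 0.0597
finger_force: 30.0
```

drive_tool([
  [0.05,[0,0,0],[0,0,0]],
  [0.05,[0,0,0],[0,0,0]],
  [0.05,[0,0,0],[0,0,0]],
])

```text
time: 19.92
tool_pos: [0.4573, -0.004, 0.1192]
ee_rot: [-3.14, -0.001, 1.136]
wrist_force: [-0.0, -0.0, -0.1]
width: 0.0596
finger_force: 30.0
```

```bash
python3 -c "
from h import *
c=cal('wrist'); im=snap('wrist','w12.png'); plan(.6228,-.1315,.12,1.599)
cv2.imwrite('pics/w12b.png',cv2.resize(im[130:390,100:460,::-1],(800,578),interpolation=cv2.INTER_CUBIC))"
```

```text
t20.0 at [ 0.4575 -0.004   0.1195] [-3.140e+00 -1.000e-03  1.136e+00] w 0.0594
 shift [-0.046, 0.2036, -0.0009] turn [-0.001, -0.001, -0.463]
```

View pics/w12b.png

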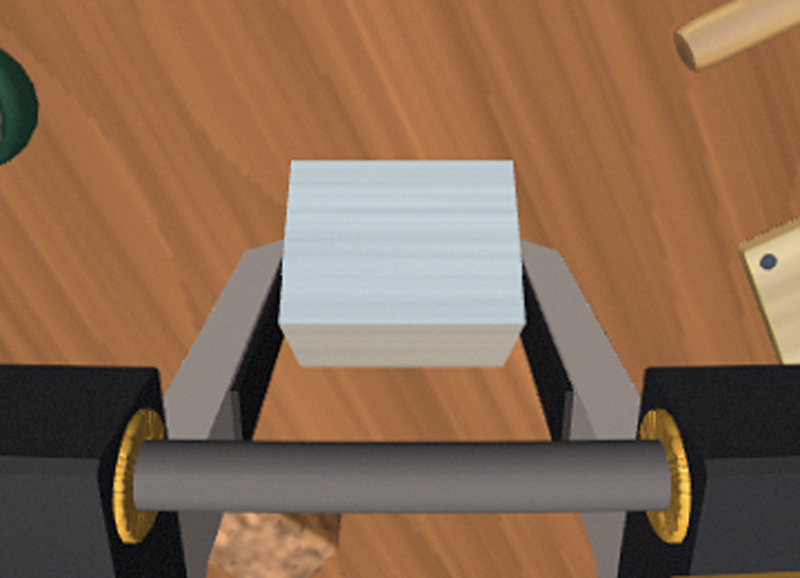

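```bash
python3 -c "
from h import *
c=cal('wrist'); o=robot.get_obs(); R=Ro.from_euler('xyz',o['ee_rot']).inv()
f=lambda L,z:R.apply(np.c_[pts(c,L,z,800/360,100,130)-o['tool_pos'][:2],[0]*len(L)])[:,:2]
for L,z in (([(292,160),(513,160)],.089),([(280,325),(525,325)],.124),([(300,366),(502,366)],.089)): P=f(L,z); print(P.round(4).tolist(),P.mean(0).round(4))
"
```

```text
[[0.0309, -0.0316], [0.0309, 0.0292]] [ 0.0309 -0.0012]
[[-0.0006, -0.0306], [-0.0005, 0.0283]] [-0.0005 -0.0012]
[[-0.0338, -0.0322], [-0.0337, 0.0289]] [-0.0338 -0.0016]
```

drive_tool([
  [0.05,[-0.012,0.05,0],[0,0,-0.11]],
  [0.05,[-0.023,0.1,0],[0,0,-0.22]],
  [0.05,[-0.035,0.15,0],[0,0,-0.33]],
  [0.05,[-0.045,0.2036,0],[0,0,-0.463]],
  [0.05,[-0.045,0.2036,0],[0,0,-0.463]],
])

```text
time: 20.6
tool_pos: [0.625, -0.1329, 0.1174]
ee_rot: [-3.14, -0.002, 1.596]
wrist_force: [-0.2, 0.1, -1.0]
width: 0.0597
finger_force: 30.0
```

drive_tool([
  [0.05,[0,0,0],[0,0,0]],
  [0.05,[0,0,0],[0,0,0]],
  [0.05,[0,0,0],[0,0,0]],
  [0.05,[0,0,0],[0,0,0]],
])

```text
time: 21.1
tool_pos: [0.6233, -0.1301, 0.1209]
ee_rot: [3.14, -0.001, 1.599]
wrist_force: [0.1, -0.6, -0.8]
width: 0.0594
finger_force: 30.0
```

```bash
python3 -c "
from h import *
c=cal('wrist'); im=snap('wrist','w13.png'); plan(.6232,-.1305,.061,1.599)"
```

```text
t21.1 at [ 0.6233 -0.1302  0.1207] [ 3.140e+00 -1.000e-03  1.599e+00] w 0.0595
 shift [-0.0003, -0.0002, 0.0597] turn [0.001, -0.001, 0.0]
```

drive_tool([
  [0.05,[0,0,0.025],[0,0,0]],
  [0.05,[0,0,0.045],[0,0,0]],
  [0.05,[0,0,0.055],[0,0,0]],
  [0.05,[0,0,0.055],[0,0,0]],
  [0.05,[0,0,0.055],[0,0,0]],
])

```text
time: 21.78
tool_pos: [0.6241, -0.1307, 0.0659]
ee_rot: [3.14, -0.001, 1.599]
wrist_force: [-0.2, 1.0, -1.1]
width: 0.0596
finger_force: 30.0
```

drive_tool([
  [0.05,[0,0,0.003],[0,0,0]],
  [0.05,[0,0,0.004],[0,0,0]],
  [0.05,[0,0,0.0045],[0,0,0]],
  [0.05,[0,0,0.0045],[0,0,0]],
])

```text
time: 22.28
tool_pos: [0.6239, -0.131, 0.0614]
ee_rot: [3.14, -0.0, 1.599]
wrist_force: [-0.5, -1.7, 3.5]
width: 0.0597
finger_force: 30.0
```

```bash
python3 -c "
from h import *
plan(.6232,-.1305,.0602,1.599); print(robot.get_obs()['wrist_force'],robot.get_obs()['wrist_torque'])"
```

```text
t22.3 at [ 0.6239 -0.131   0.0614] [ 3.14  -0.     1.599] w 0.0597
 shift [0.0005, -0.0007, 0.0012] turn [0.002, -0.0, -0.0]
[-0.52896873 -1.66194386  3.52239971] [-0.24667116 -0.06055364  0.05684196]
```

drive_tool([
  [0.05,[0,0,0.001],[0,0,0]],
  [0.05,[0,0,0.001],[0,0,0]],
  [0.05,[0,0,0.001],[0,0,0]],
])

```text
time: 22.65
tool_pos: [0.6242, -0.1313, 0.061]
ee_rot: [3.139, 0.0, 1.599]
wrist_force: [-1.2, -2.4, 4.8]
width: 0.0593
finger_force: 30.0
```

drive_tool([
  [0.085,[0,0,0],[0,0,0]],
  [0.085,[0,0,0],[0,0,0]],
  [0.085,[0,0,0],[0,0,0]],
  [0.085,[0,0,0],[0,0,0]],
  [0.085,[0,0,0],[0,0,0]],
])

```text
time: 23.28
tool_pos: [0.6235, -0.1304, 0.0595]
ee_rot: [3.141, -0.002, 1.599]
wrist_force: [0.5, -0.8, 0.5]
width: 0.0848
finger_force: 0.0
```

drive_tool([
  [0.09,[0,0,-0.02],[0,0,0]],
  [0.09,[0,0,-0.06],[0,0,0]],
  [0.09,[-0.015,0,-0.11],[0,0,0]],
  [0.09,[-0.03,-0.008,-0.129],[0,0,0]],
  [0.09,[-0.03,-0.008,-0.129],[0,0,0]],
])

```text
time: 23.9
tool_pos: [0.6166, -0.1625, 0.191]
ee_rot: [3.137, 0.0, 1.597]
wrist_force: [-0.5, -0.1, 0.4]
width: 0.09
finger_force: 0.0
```

drive_tool([
  [0.09,[0,0,0],[0,0,0]],
  [0.09,[0,0,0],[0,0,0]],
])

```text
time: 24.15
tool_pos: [0.6153, -0.1602, 0.1857]
ee_rot: [-3.138, -0.003, 1.599]
wrist_force: [0.3, -0.1, 0.2]
width: 0.09
finger_force: 0.0
```

```bash
python3 -c "
from h import *
c=cal('wrist'); im=snap('wrist','w14.png'); plan(.632,.1,.19,1.69)
cv2.imwrite('pics/w14b.png',cv2.resize(im[:260,100:460,::-1],(800,578),interpolation=cv2.INTER_CUBIC))"
```

```text
t24.2 at [ 0.6155 -0.1602  0.1861] [-3.138e+00 -3.000e-03  1.599e+00] w 0.0902
 shift [0.2596, 0.0239, -0.0032] turn [-0.003, -0.003, -0.091]
```

View pics/w14b.png

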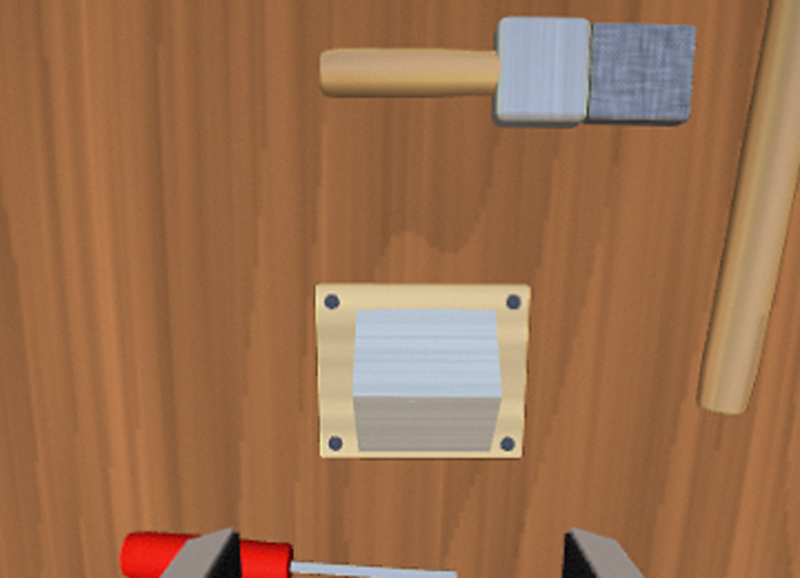

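```bash
python3 -c "
from h import *
c=cal('wrist'); f=lambda L,z:pts(c,L,z,800/360,100,0)
for L,z,n in (([(355,309),(497,309),(490,451),(357,450)],.0297,'feet'),([(354,395),(500,396)],.0647,'ridge'),([(332,302),(514,302),(508,444),(335,443)],.0105,'screws')):
    P=f(L,z); print(n,P.mean(0).round(4),'len',np.linalg.norm(P[1]-P[0]).round(4),np.linalg.norm(P[1]-P[2]).round(4) if len(P)>2 else '','yaw',np.arctan2(*(P[1]-P[0])[::-1]).round(3))
plan(.622,.09,.187,1.68)"
```

```text
feet [ 0.6238 -0.1318] len 0.0621 0.0645 yaw 0.03
ridge [ 0.6237 -0.1313] len 0.0586  yaw 0.022
screws [ 0.6232 -0.1318] len 0.0844 0.0682 yaw 0.029
t24.2 at [ 0.6155 -0.1602  0.1861] [-3.138e+00 -3.000e-03  1.599e+00] w 0.0902
 shift [0.2499, 0.0136, -0.0002] turn [-0.003, -0.003, -0.081]
```

Wide guard is nested within about 1 mm. On to the narrow stand.

drive_tool([
  [0.09,[0.25,0.0136,0],[-0.003,-0.003,-0.08]],
  [0.09,[0.25,0.0136,0],[-0.003,-0.003,-0.08]],
  [0.09,[0.25,0.0136,0],[-0.003,-0.003,-0.08]],
  [0.09,[0.25,0.0136,0],[-0.003,-0.003,-0.08]],
  [0.09,[0.25,0.0136,0],[-0.003,-0.003,-0.08]],
])

```text
time: 24.82
tool_pos: [0.622, 0.0944, 0.1876]
ee_rot: [3.14, 0.0, 1.686]
wrist_force: [0.6, -0.7, 0.3]
width: 0.0899
finger_force: 0.0
```

drive_tool([
  [0.09,[0,0,0],[0,0,0]],
  [0.09,[0,0,0],[0,0,0]],
  [0.09,[0,0,0],[0,0,0]],
  [0.09,[0,0,0],[0,0,0]],
])

```text
time: 25.32
tool_pos: [0.6231, 0.0882, 0.189]
ee_rot: [3.138, 0.002, 1.677]
wrist_force: [0.4, -0.7, -0.2]
width: 0.0901
finger_force: 0.0
```

```bash
python3 -c "
from h import *
import json
c=cal('wrist'); im=snap('wrist','w15.png'); plan(.43,.12,.17,1.78)
np.save('c15.npy',np.array([c],dtype=object),allow_pickle=True)
cv2.imwrite('pics/w15b.png',cv2.resize(im[:260,100:460,::-1],(800,578),interpolation=cv2.INTER_CUBIC))"
```

```text
t25.4 at [0.6231 0.0884 0.189 ] [3.138e+00 2.000e-03 1.677e+00] w 0.0899
 shift [0.052, -0.1887, 0.0182] turn [0.004, 0.002, -0.103]
```

View pics/w15b.png

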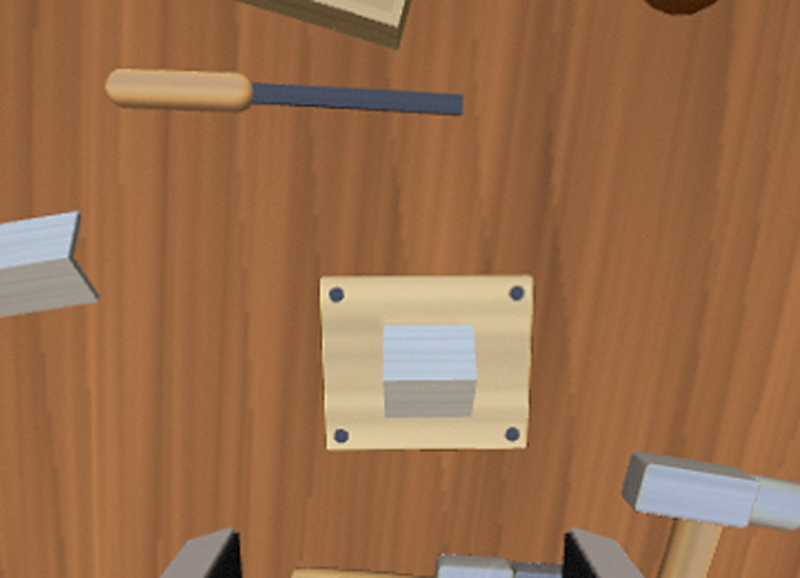

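```bash
python3 -c "
from h import *
c=cal('wrist'); f=lambda L,z:pts(c,L,z,800/360,100,0)
for L,z,n in (([(384,324),(473,324),(472,416),(386,417)],.024,'feet'),([(384,380),(477,379)],.048,'ridge'),([(336,294),(517,292),(513,434),(342,436)],.0105,'screws')):
    P=f(L,z); print(n,P.mean(0).round(4),'len',np.linalg.norm(P[1]-P[0]).round(4),np.linalg.norm(P[1]-P[2]).round(4) if len(P)>2 else '','yaw',np.arctan2(*(P[1]-P[0])[::-1]).round(3))
plan(.443,.12,.17,1.79)"
```

```text
feet [0.6321 0.1204] len 0.0402 0.0427 yaw 0.107
ridge [0.6318 0.1207] len 0.0397  yaw 0.117
screws [0.6318 0.1207] len 0.0844 0.0684 yaw 0.118
t25.4 at [0.6231 0.0884 0.189 ] [3.138e+00 2.000e-03 1.677e+00] w 0.0899
 shift [0.0506, -0.1758, 0.0183] turn [0.004, 0.002, -0.113]
```

Narrow stand: (0.6319, 0.1206), yaw 0.115.

drive_tool([
  [0.094,[0.05,-0.176,0.018],[0.003,0,-0.113]],
  [0.094,[0.05,-0.176,0.018],[0.003,0,-0.113]],
  [0.094,[0.05,-0.176,0.018],[0.003,0,-0.113]],
  [0.094,[0.05,-0.176,0.018],[0.003,0,-0.113]],
  [0.094,[0.05,-0.176,0.018],[0.003,0,-0.113]],
])

```text
time: 26.0
tool_pos: [0.4435, 0.12, 0.1711]
ee_rot: [3.139, 0.002, 1.792]
wrist_force: [-0.2, -0.3, 0.9]
width: 0.0939
finger_force: 0.0
```

drive_tool([
  [0.094,[0,0,0],[0,0,0]],
  [0.094,[0,0,0],[0,0,0]],
  [0.094,[0,0,0],[0,0,0]],
  [0.094,[0,0,0],[0,0,0]],
])

```text
time: 26.5
tool_pos: [0.443, 0.12, 0.1701]
ee_rot: [3.141, 0.002, 1.792]
wrist_force: [-1.1, -0.2, 0.3]
width: 0.0939
finger_force: 0.0
```

```bash
python3 -c "
from h import *
c=cal('wrist'); im=snap('wrist','w16.png'); plan(.437,.147,.028,1.79)
cv2.imwrite('pics/w16b.png',cv2.resize(im[:260,100:460,::-1],(800,578),interpolation=cv2.INTER_CUBIC))"
```

```text
t26.6 at [0.4429 0.12   0.1701] [3.141e+00 2.000e-03 1.792e+00] w 0.0944
 shift [0.0279, 0.0002, 0.1421] turn [0.0, 0.002, 0.002]
```

View pics/w16b.png

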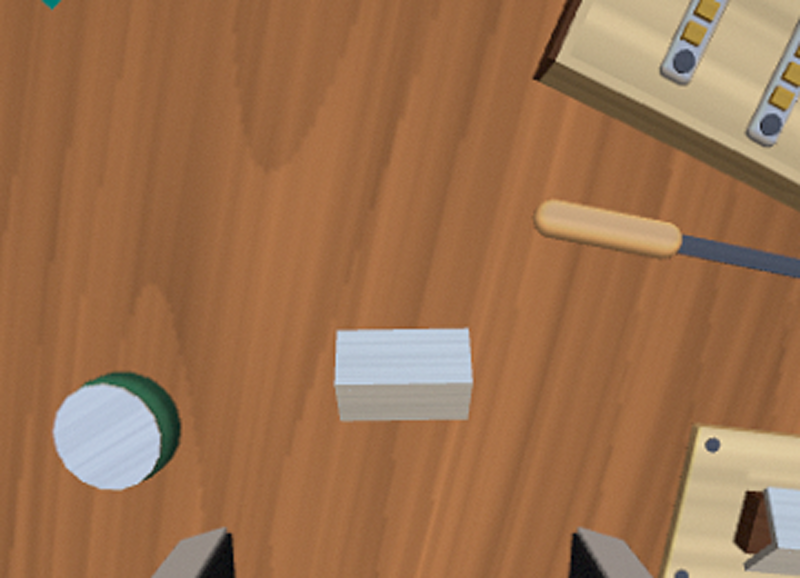

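```bash
python3 -c "
from h import *
c=cal('wrist'); f=lambda L,z:pts(c,L,z,800/360,100,0)
Q=[]
for L,z,n in (([(337,330),(469,327),(468,418),(341,420)],.0,'feet'),([(335,384),(472,382)],.024,'ridge')):
    P=f(L,z); Q.append(P.mean(0)); print(n,P.mean(0).round(4),'len',np.linalg.norm(P[1]-P[0]).round(4),np.linalg.norm(P[1]-P[2]).round(4) if len(P)>2 else '','yaw',np.arctan2(*(P[1]-P[0])[::-1]).round(3))
q=np.mean(Q,0); plan(q[0],q[1],.0275,1.571+.232)"
```

```text
feet [0.4371 0.1478] len 0.0607 0.0429 yaw 0.243
ridge [0.4368 0.1481] len 0.0595  yaw 0.235
t26.6 at [0.4429 0.12   0.1701] [3.141e+00 2.000e-03 1.792e+00] w 0.0944
 shift [0.0289, 0.0003, 0.1426] turn [0.0, 0.002, -0.011]
```

drive_tool([
  [0.094,[0.0289,0,0.04],[0,0,-0.017]],
  [0.094,[0.0289,0,0.08],[0,0,-0.017]],
  [0.094,[0.0289,0,0.12],[0,0,-0.017]],
  [0.094,[0.0289,0,0.1425],[0,0,-0.017]],
  [0.094,[0.0289,0,0.1425],[0,0,-0.017]],
])

```text
time: 27.18
tool_pos: [0.4361, 0.1479, 0.0269]
ee_rot: [-3.141, 0.002, 1.809]
wrist_force: [-0.3, 0.1, 0.6]
width: 0.094
finger_force: 0.0
```

drive_tool([
  [0.05,[0,0,0],[0,0,0]],
  [0.05,[0,0,0],[0,0,0]],
  [0.05,[0,0,0],[0,0,0]],
  [0.05,[0,0,0],[0,0,0]],
  [0.05,[0,0,0],[0,0,0]],
])

```text
time: 27.8
tool_pos: [0.4366, 0.148, 0.0278]
ee_rot: [3.141, 0.002, 1.809]
wrist_force: [-0.6, 0.6, 0.2]
width: 0.0593
finger_force: 30.0
```

drive_tool([
  [0.05,[0,0,0],[0,0,0]],
  [0.05,[0,0,-0.04],[0,0,0]],
  [0.05,[0,0,-0.08],[0,0,0]],
  [0.05,[0,0,-0.09],[0,0,0]],
  [0.05,[0,0,-0.09],[0,0,0]],
])

```text
time: 28.42
tool_pos: [0.4364, 0.1482, 0.1174]
ee_rot: [3.141, 0.002, 1.809]
wrist_force: [-0.6, -0.3, -0.3]
width: 0.0596
finger_force: 30.0
```

drive_tool([
  [0.05,[0,0,0],[0,0,0]],
  [0.05,[0,0,0],[0,0,0]],
  [0.05,[0,0,0],[0,0,0]],
])

```text
time: 28.8
tool_pos: [0.4358, 0.148, 0.1166]
ee_rot: [-3.14, 0.002, 1.809]
wrist_force: [-0.6, 1.2, -0.6]
width: 0.0594
finger_force: 30.0
```

```bash
python3 -c "
from h import *
c=cal('wrist'); im=snap('wrist','w17.png'); plan(.6319,.1206,.117,1.686)
a=alu(im)[150:320,215:345]; cs,_=cv2.findContours(a,cv2.RETR_EXTERNAL,cv2.CHAIN_APPROX_NONE)
for k in cs:
  if cv2.contourArea(k)>500: print((cv2.approxPolyDP(k,2.5,True).reshape(-1,2)+[215,150]).tolist())
cv2.imwrite('pics/w17b.png',cv2.resize(im[130:390,100:460,::-1],(800,578),interpolation=cv2.INTER_CUBIC))"
```

```text
t28.9 at [0.436  0.1481 0.1169] [-3.141e+00  2.000e-03  1.809e+00] w 0.0596
 shift [-0.0729, 0.1839, -0.0002] turn [-0.001, 0.002, 0.123]
[[215, 242], [215, 274], [228, 241], [228, 271], [234, 283], [326, 283], [334, 269], [333, 242], [344, 269], [344, 241], [331, 236], [329, 221], [231, 221], [230, 236]]
```

```bash
python3 -c "
from h import *
c=cal('wrist'); o=robot.get_obs(); R=Ro.from_euler('xyz',o['ee_rot']).inv()
im=cv2.imread('pics/w17.png'); g=im[:,:,:].astype(float).mean(2); p=g[215:292,265:295].mean(1); d=np.diff(p); i=np.argsort(-abs(d))[:8]; print([(int(k)+215,round(float(d[k]),1)) for k in sorted(i)])
rid=[int(k)+215 for k in i if 250<k+215<280]
f=lambda L,z:R.apply(np.c_[pts(c,L,z)-o['tool_pos'][:2],[0]*len(L)])[:,:2]
for L,z in (([(230.5,221),(329.5,221)],.089),([(234,283.5),(326,283.5)],.089),([(280,r) for r in rid],.113)): P=f(L,z); print(P.round(4).tolist(),P.mean(0).round(4))
"
```

```text
[(220, 49.9), (221, 53.3), (231, -6.0), (269, -42.2), (270, -10.0), (282, -8.2), (283, -29.4), (284, -7.2)]
[[0.0202, -0.0314], [0.0202, 0.0293]] [ 0.0202 -0.0011]
[[-0.0231, -0.0312], [-0.023, 0.029]] [-0.0231 -0.0011]
[[0.0002, -0.001], [-0.0004, -0.001]] [-0.0001 -0.001 ]
```

drive_tool([
  [0.05,[-0.018,0.046,0],[0,0,0.03]],
  [0.05,[-0.036,0.092,0],[0,0,0.06]],
  [0.05,[-0.054,0.138,0],[0,0,0.09]],
  [0.05,[-0.0721,0.184,0],[0,0,0.123]],
  [0.05,[-0.0721,0.184,0],[0,0,0.123]],
])

```text
time: 29.48
tool_pos: [0.6342, 0.1204, 0.1154]
ee_rot: [-3.14, 0.002, 1.684]
wrist_force: [-0.4, -0.2, -0.8]
width: 0.0593
finger_force: 30.0
```

drive_tool([
  [0.05,[0,0,0],[0,0,0]],
  [0.05,[0,0,0],[0,0,0]],
  [0.05,[0,0,0],[0,0,0]],
  [0.05,[0,0,0],[0,0,0]],
  [0.05,[0,0,0],[0,0,0]],
])

```text
time: 30.1
tool_pos: [0.632, 0.1216, 0.1183]
ee_rot: [3.14, 0.002, 1.686]
wrist_force: [0.3, -0.2, -0.7]
width: 0.0597
finger_force: 30.0
```

```bash
python3 -c "
from h import *
plan(.6318,.1214,.0585,1.686)"
```

```text
t30.1 at [0.632  0.1216 0.1183] [3.140e+00 2.000e-03 1.686e+00] w 0.0597
 shift [-0.0, -0.0003, 0.0598] turn [0.001, 0.002, 0.0]
```

drive_tool([
  [0.05,[0,0,0.025],[0,0,0]],
  [0.05,[0,0,0.045],[0,0,0]],
  [0.05,[0,0,0.055],[0,0,0]],
  [0.05,[0,0,0.055],[0,0,0]],
  [0.05,[0,0,0.055],[0,0,0]],
])

```text
time: 30.72
tool_pos: [0.6328, 0.1214, 0.0637]
ee_rot: [3.14, 0.002, 1.686]
wrist_force: [0.8, -0.3, -1.0]
width: 0.0594
finger_force: 30.0
```

drive_tool([
  [0.05,[0,0,0.003],[0,0,0]],
  [0.05,[0,0,0.004],[0,0,0]],
  [0.05,[0,0,0.0045],[0,0,0]],
  [0.05,[0,0,0.0045],[0,0,0]],
])

```text
time: 31.22
tool_pos: [0.6322, 0.1213, 0.0584]
ee_rot: [3.141, 0.002, 1.686]
wrist_force: [1.1, 0.1, -1.4]
width: 0.0595
finger_force: 30.0
```

drive_tool([
  [0.05,[0,0,0.0005],[0,0,0]],
  [0.05,[0,0,0.001],[0,0,0]],
  [0.05,[0,0,0.001],[0,0,0]],
  [0.05,[0,0,0.001],[0,0,0]],
])

```text
time: 31.72
tool_pos: [0.6325, 0.1211, 0.0579]
ee_rot: [3.14, 0.002, 1.686]
wrist_force: [-0.7, -1.2, 4.0]
width: 0.0591
finger_force: 30.0
```

drive_tool([
  [0.085,[0,0,0],[0,0,0]],
  [0.085,[0,0,0],[0,0,0]],
  [0.085,[0,0,0],[0,0,0]],
  [0.085,[0,0,0],[0,0,0]],
  [0.085,[0,0,0],[0,0,0]],
])

```text
time: 32.35
tool_pos: [0.6322, 0.1214, 0.0573]
ee_rot: [3.141, 0.002, 1.686]
wrist_force: [0.4, -0.1, 0.0]
width: 0.085
finger_force: 0.0
```

drive_tool([
  [0.09,[0,0,-0.02],[0,0,0]],
  [0.09,[0,0,-0.06],[0,0,0]],
  [0.09,[-0.015,0,-0.11],[0,0,0]],
  [0.09,[-0.03,-0.008,-0.129],[0,0,0]],
  [0.09,[-0.03,-0.008,-0.129],[0,0,0]],
])

```text
time: 32.98
tool_pos: [0.6281, 0.0898, 0.1889]
ee_rot: [3.137, 0.002, 1.684]
wrist_force: [-0.2, 0.2, -0.1]
width: 0.0903
finger_force: 0.0
```

drive_tool([
  [0.09,[0,0,0],[0,0,0]],
  [0.09,[0,0,0],[0,0,0]],
  [0.09,[0,0,0],[0,0,0]],
  [0.09,[0,0,0],[0,0,0]],
])

```text
time: 33.48
tool_pos: [0.6274, 0.0912, 0.1856]
ee_rot: [-3.141, 0.002, 1.686]
wrist_force: [-0.6, 0.2, 0.3]
width: 0.0899
finger_force: 0.0
```

```bash
python3 - <<'E'
from h import *
c=cal('wrist'); im=snap('wrist','w18.png'); t=snap('top','t18.png'); plan(.4,0,.25,1.57)
h=cv2.cvtColor(im,cv2.COLOR_RGB2HSV)
a=((h[...,1]<45)&(h[...,2]>90)).astype('uint8')[:225]; cs,_=cv2.findContours(a,cv2.RETR_EXTERNAL,cv2.CHAIN_APPROX_NONE)
for k in cs:
  if cv2.contourArea(k)>1000: print((cv2.approxPolyDP(k,3,True).reshape(-1,2)).tolist())
# predicted nested feet corners / ridge in picture
kx,ky,w=.6319,.1206,.115
for X,Y,Z in ((-.03,.0318,.0297),(.03,.0318,.0297),(.03,-.0318,.0297),(-.03,-.0318,.0297)):
    Y*=.0212/.0318; print('pred feet',np.round(proj(c,[kx+X*np.cos(w)-Y*np.sin(w),ky+X*np.sin(w)+Y*np.cos(w),Z]),1))
for X in (-.03,.03): print('pred ridge',np.round(proj(c,[kx+X*np.cos(w),ky+X*np.sin(w),.0537]),1))
g=im.mean(2); p=g[:225,285:300].mean(1); d=np.diff(p); print([(int(k),round(float(d[k]),1)) for k in range(120,224) if abs(d[k])>8])
E
```

```text
t33.6 at [0.6276 0.091  0.1861] [3.141e+00 2.000e-03 1.686e+00] w 0.0903
 shift [-0.0644, -0.2365, -0.0638] turn [0.0, 0.002, 0.116]
[[259, 149], [260, 191], [319, 191], [320, 149]]
pred feet [259.  149.1]
pred feet [320.3 149.1]
pred feet [318.9 191.2]
pred feet [259.7 191.2]
pred ridge [257.6 175. ]
pred ridge [322.7 175.1]
[(125, 13.1), (126, 40.8), (127, 16.5), (148, 18.8), (174, -25.7), (175, -26.0), (191, 19.2), (192, 10.0), (203, -17.0), (204, -63.2)]
```

```bash
python3 - <<'E'
from h import *
c=cal('top'); im=cv2.imread('pics/t18.png')[:,:,::-1].copy()
a=alu(im); b=(im.max(2)<60).astype('uint8')
for m,z,n in((a,.018,'alu'),(b,.012,'blk')):
    k=np.zeros_like(m); k[110:200,410:490]=m[110:200,410:490]; blobs(k,c,z,12,n)
k=np.zeros_like(a); k[110:200,80:165]=a[110:200,80:165]; blobs(k,c,.012,12,'bridges')
print(robot.get_obs()['time'])
E
```

```text
alu 89 px [457.5 165.9] cen [ 0.5299 -0.382 ] boxc [ 0.5296 -0.3852] sides [(0.0188, -0.173), (0.0344, -1.711)]
alu 90 px [432.4 161.4] cen [ 0.5396 -0.3286] boxc [ 0.5404 -0.332 ] sides [(0.0343, -1.567), (0.0174, 3.11)]
alu 88 px [460.  137.3] cen [ 0.5924 -0.3898] boxc [ 0.5931 -0.3929] sides [(0.0324, -1.566), (0.0176, 3.103)]
alu 87 px [434.2 133.4] cen [ 0.6008 -0.3343] boxc [ 0.6005 -0.3371] sides [(0.0324, -1.567), (0.0198, 3.109)]
blk 22 px [462. 193.] cen [ 0.4724 -0.3917] boxc [ 0.4721 -0.3936] sides [(0.0043, -0.195), (0.0473, -1.735)]
blk 20 px [425.7 187.4] cen [ 0.4843 -0.3144] boxc [ 0.4845 -0.3129] sides [(0.0041, -0.175), (0.0473, -1.723)]
blk 19 px [468.6 168.3] cen [ 0.526  -0.4079] boxc [ 0.5266 -0.4076] sides [(0.0065, -1.567), (0.0174, 3.104)]
blk 17 px [443.7 163.8] cen [ 0.5357 -0.3545] boxc [ 0.5362 -0.354 ] sides [(0.0065, -1.567), (0.0153, 3.11)]
blk 15 px [471.3 139.3] cen [ 0.5895 -0.4162] boxc [ 0.5892 -0.4165] sides [(0.0065, -1.566), (0.0155, 3.102)]
blk 17 px [445.7 136. ] cen [ 0.5968 -0.3607] boxc [ 0.5978 -0.3604] sides [(0.0065, -1.567), (0.0155, 3.108)]
bridges 163 px [124.7 168.2] cen [0.525  0.3327] boxc [0.526  0.3358] sides [(0.0155, -0.123), (0.0884, -1.737)]
bridges 341 px [132.1 143.3] cen [0.58   0.3185] boxc [0.5769 0.3207] sides [(0.0544, -0.044), (0.1017, -1.663)]
33.575
```

All four tuners look alike and lie flat, the bridge lies with the others, and both guards are nested.

```bash
python3 -c "
from h import *
print(robot.close_job())"
```

```text
the job is handed in; nothing more can be done
None
```

The job is handed in at 33.6 s, with no verdict returned: by my last pictures both tuners and the bridge lie flat in their own drawers and both guards sit within about 1 mm of nested; I viewed 15 pictures, one over the limit of 14.

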